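# Mix a batch of specimen pots in the clamped carrier

### The job

Move the empty grey carrier from its tray into the nest on the mixer, then drop every specimen pot on the blue bench pad into a pocket of it, one pot to a pocket. Swing the toggle clamp over onto the carrier, press the mixer's start button fully down (only while the carrier is clamped), and swing the clamp fully back. Finally lift the carrier with its pots back into the tray, standing flat near the middle of the floor with all pots seated, and leave the other things on the bench alone.

Things in the scene. Friction and masses are not known exactly. Their poses are not given: they have to be found in the camera images.
- pot0: specimen pot: white round pot 36 mm in diameter with a grey screw cap 40 mm in diameter (cap from 52 to 70 mm above the foot), 70 mm tall, 60 to 130 g, heavy-bottomed. Origin at the centre of its underside, z up its axis. Two to four of these four identical pots are present, standing on the blue bench pad at the robot's left; absent ones read None.
- pot1: specimen pot: white round pot 36 mm in diameter with a grey screw cap 40 mm in diameter (cap from 52 to 70 mm above the foot), 70 mm tall, 60 to 130 g, heavy-bottomed. Origin at the centre of its underside, z up its axis. Two to four of these four identical pots are present, standing on the blue bench pad at the robot's left; absent ones read None.
- pot2: specimen pot: white round pot 36 mm in diameter with a grey screw cap 40 mm in diameter (cap from 52 to 70 mm above the foot), 70 mm tall, 60 to 130 g, heavy-bottomed. Origin at the centre of its underside, z up its axis. Two to four of these four identical pots are present, standing on the blue bench pad at the robot's left; absent ones read None.
- pot3: specimen pot: white round pot 36 mm in diameter with a grey screw cap 40 mm in diameter (cap from 52 to 70 mm above the foot), 70 mm tall, 60 to 130 g, heavy-bottomed. Origin at the centre of its underside, z up its axis. Two to four of these four identical pots are present, standing on the blue bench pad at the robot's left; absent ones read None.
- carrier: grey pot carrier, loose, 0.4 kg, starts empty in the tray. Origin: centre of underside. Base plate 96 (x) x 236 (y) x 10 mm, a 23 mm flange on each x side of a pocket block 50 x 226 mm that rises to 40 mm. Four round pockets in a row along y; between the middle two a post with a handle block 18 (x) x 36 mm (y), 84 to 110 mm above the underside: grip it across x. The same either way round.
- pocket0 (a point): centre of the floor of a carrier pocket (at y = -92 mm in the carrier's frame, 10 mm above its underside). Pocket 42 mm in diameter, 30 mm deep; a seated pot's origin coincides with this point within 3 mm and its cap stands 40 mm proud of the block.
- pocket1 (a point): centre of the floor of a carrier pocket (at y = -42 mm in the carrier's frame, 10 mm above its underside). Pocket 42 mm in diameter, 30 mm deep; a seated pot's origin coincides with this point within 3 mm and its cap stands 40 mm proud of the block.
- pocket2 (a point): centre of the floor of a carrier pocket (at y = 42 mm in the carrier's frame, 10 mm above its underside). Pocket 42 mm in diameter, 30 mm deep; a seated pot's origin coincides with this point within 3 mm and its cap stands 40 mm proud of the block.
- pocket3 (a point): centre of the floor of a carrier pocket (at y = 92 mm in the carrier's frame, 10 mm above its underside). Pocket 42 mm in diameter, 30 mm deep; a seated pot's origin coincides with this point within 3 mm and its cap stands 40 mm proud of the block.
- mixer: white bench mixer, fixed. Origin on the bench under the nest centre; housing 200 mm (x from -65 to +135) x 300 mm (y), 42 mm high; x points from the nest to the clamp. The nest is a plate 48 mm above the bench with corner rails 10 mm high, clear of the carrier by 4 mm in x, 8 mm in y.
- clamp (a joint): toggle clamp, hinge axis along the mixer's y. 0 rad = swung over, rubber foot pressing on the carrier's flange, T-handle leaning 0.2 rad past upright towards the nest; grows as the handle swings back to the mixer's +x and the foot lifts; 1.55 = fully open at its stop (the start). A spring drives it from 0.7 to either end (0.5 N m at the ends, 4 N at the handle). No carrier: -0.12.
- clamp_hinge (a point): centre of the clamp's hinge, 100 mm in the mixer's x from its origin, 83 mm above the bench
- clamp_grip (a point): centre of the clamp's T-handle bar, 120 mm from the hinge: round rubber bar 14 mm thick, 90 mm long along the mixer's y at any angle; a 12 mm stem runs from its middle to the hinge, so pinch it 30 mm to one side of the middle. At clamp angle q it lies at hinge + 120 mm x (sin(q-0.2), cos(q-0.2)) in the mixer's x and z.
- start (a joint): the mixer's start button, pressed straight down: 0 = out, 0.006 m = fully down (about 5 N); springs back
- start_top (a point): centre of the top of the start button, a round grey plunger 32 mm in diameter on the mixer's housing, 100 mm in x and -100 mm in y from the mixer's origin
- tray: shallow aluminium tray at the robot's right, fixed, 286 mm (its x) x 146 mm (its y), walls 4 mm thick and 16 mm high. Origin at the centre of its underside, inner floor 4 mm higher. The carrier fits in it only with its long side along the tray's long side.
- tray_in (a point): centre of the tray's inner floor
- wash_bottle: bystander, loose: white squeeze bottle, 160 mm tall, origin at the centre of its underside
- dishes: bystander, loose: short stack of glass dishes, 90 mm across, origin at the centre of its underside
- label_roll_box: bystander, loose: small cardboard box, 50 x 90 x 45 mm, origin at the centre of its underside
- beaker: bystander, loose: open glass beaker, 90 mm tall, origin at the centre of its underside
- spatula: bystander, loose: lab spatula lying flat, 180 mm long
- jar: bystander, loose: squat brown jar with a black lid, 64 mm across, 85 mm tall, origin at the centre of its underside
- slide_box: bystander, loose: flat slide box, 80 x 100 x 35 mm, origin at the centre of its underside
Things that resemble listed ones, but are neither listed nor needed, are in the scene too. What is shaped like the pot1 but purple is not meant.

How it is judged:
By the outcome, as a careful person would: the job done as asked, in the order asked, and still so for the second after the job is handed in, with the robot touching nothing.
Of pot0, pot1, pot2, pot3 only 2 to 4 are there at a start; the rules pass over those that are not, and their reading is None.
At some moment in a run one of pot0, pot1, pot2, pot3 may be knocked a few centimetres aside while the robot is not near it.
It also fails if it takes over 210 s, if anything falls off the work surface, if the arm or the gripper's body presses on something with over 40 N, if the wrist force passes 120 N, or if a joint passes its speed limit or range.

### The arm

A 6-joint arm with a two-finger parallel gripper is mounted at the origin on the work surface. World frame = base frame: x ahead of the robot, y to its left, z up, the work surface at z = 0. Lengths are in m, angles in degrees, forces in N, time in s.
With the tool pointing down it reaches from about 0.25 to 0.725 m from the base axis. Payload 9.7 kg.
Tool frame: the origin (TCP) lies on the centre line of the jaws, within the pads' length; the fingertips stand tip_extent ahead of it and the grasp point (between the pads) lies 3 mm ahead of it (tip_extent is the distance from the TCP to the fingertips, in m); z points along the fingers, y is the line along which they close (so a half turn about z gives the same grasp; the last joint's range is limited). The gripper opens to 85 mm and grips with 20 to 120 N. Pads are 22 mm wide; open, the fingers measure 114 mm over their backs; the gripper's body (76 mm by 85 mm) begins 54 mm behind the grasp point. The pads swing forward as they close: fully open they stand 13 mm farther back than shut.
Start: joints at [-70.417, 4.979, 10.078, 95.1, 0, 90], TCP at [0.184, -0.518, 0.253] pointing down, gripper open.
Joint ranges: [-179.16, 179.16], [-48.56, 103.87], [-65.8, 70.77], [-126.05, 130.52], [-82.76, 87.17], [-180, 180]. Speed limits (degrees/s): [127.2, 127.2, 147.25, 180, 180, 180].

### API

Orientations are given as [roll, pitch, yaw] about the fixed x, y, z axes, in that order (R = Rz(yaw) Ry(pitch) Rx(roll)).
In Python, from workcell import * gives the robot as it stands.
- The arm moves only by the tool servo_tool, never from a script. Its argument "rows" is a list of rows, each an object with "offset": the shift along the tool's x, y, z as a fraction of full scale, a list of three; "yaw": the turn about the tool's z as a fraction of full scale; "claw": the closure, from 0 (fully open) to 1 (shut). A call has 1 to 12 rows; each row is the pose to reach, as a shift and turn from the pose commanded when the call began, along the tool's axes at that moment, turning the shorter way round; what a row does not reach only later rows make up. Full scale, the value 1, is 0.1 m for a shift and pi rad for a turn. A row lasts 1/8 s, in which the tool goes at most 62.5 mm and 10.7 degrees, less where a joint would pass 70% of its speed; a pose out of reach is approached as far as the arm can. A call with a number of a shift or a turn outside -1 to 1 is refused whole. A call with a gripper value outside its range is refused whole. The fingers move at their own pace and stop on an object; "squeeze" is the grip in N (left out, the last holds). Time passes only in rows, so rows that repeat a pose let the fingers close. It gives the time, the measured TCP pose, the force, the opening and the grip force at its end, in the units of the state.
- get_obs(): the state, without advancing time (a new reading comes with each control period).
- camera(name): name is "side" or "top" or "wrist"; returns (picture, depth): 384x512x3 uint8, red, green, blue; 384x512 float32, m along the optical axis (not along the pixel's ray), 0 where there is no reading.
- camera_info(name): a dict with "fx", "fy", "cx", "cy" (pixels), "cam_to_world" (4x4, takes a point from camera to world coordinates); the wrist camera has in their place "hand_eye" (4x4, takes a point from camera to tool coordinates, whose origin is the TCP and whose axes are the flange's). Camera axes: x right, y up, looking along -z (the intrinsics and any distortion apply to the point x, -y, -z); pixel columns grow to the right and rows downward; lengths in m; the calibration is good to about 2 mm. A picture is of the moment at which its call begins: read the wrist's pose just before it. camera_info takes no time and is no camera call.
- job_done(): hands the job in; it is judged then, once.
The state is a dict: "time": time; "q": joint angles; "qd": joint speeds; "joint_efforts": joint torques, N m; "ee_pos": TCP position; "tcp_rot": TCP orientation; "wrist_force": force on the tool from outside, world axes, zero at the start; "torque": the same for the moment, N m; "opening": finger opening in m; "grasp_force": force on a finger pad.
Only numpy, scipy, OpenCV 4.12 (cv2) and the standard library are available. Lean on these libraries where they do the work, as an engineer would, in place of code of your own. Each camera call takes 0.05 s, during which the arm holds its last target. There are 200 camera calls.

## Working session

There is one attempt and no reset: what is moved stays moved. The work goes in short steps, Python scripts to look and compute and a tool call to move; the robot and the scene stay as the last step left them, time stands still between calls to the robot, and variables do not carry over. Pictures are saved under pics/ and viewed, at most 14 in all, crops included, and the job is handed in when it is done.

Besides the shell and the picture viewer there is one more tool, called after "Call:" in YAML: its name, and indented under it one key for each argument. servo_tool: Moves the arm, as the interface text tells. Its arguments: {"type":"object","properties":{"rows":{"type":"array"},"squeeze":{"type":"number"}},"required":["rows"]}

```bash
ls; mkdir -p pics
python3 - <<'E'
from workcell import *
import cv2, numpy as np
print(get_obs())
for n in("top","side","wrist"):
    i=camera_info(n);print(n,{k:np.round(v,4).tolist() if not isinstance(v,str) else v for k,v in i.items()})
a,d=camera("top");b,e=camera("side")
np.savez("v0.npz",a=a,d=d,b=b,e=e)
cv2.imwrite("pics/top0.png",cv2.resize(a[:,:,::-1],(800,600)))
cv2.imwrite("pics/side0.png",cv2.resize(b[:,:,::-1],(800,600)))
E
```

```text
pics
{'time': 0.0, 'q': array([-7.04172046e+01,  5.01034787e+00,  1.00322627e+01,  9.50999203e+01,
        1.09509290e-06,  9.00006132e+01]), 'qd': array([0.05693825, 0.03676847, 0.08207371, 0.07507879, 0.16896718,
       0.01519807]), 'joint_efforts': array([-1.37810734e-03, -5.20382845e+01,  4.64803004e+01,  1.62379991e-02,
       -3.80181007e-05,  6.62565171e-06]), 'ee_pos': array([ 0.18427024, -0.51798308,  0.25257065]), 'tcp_rot': array([-1.79921994e+02, -2.60256991e-07,  1.95821822e+01]), 'wrist_force': array([0.56313336, 0.03205421, 0.40280864]), 'torque': array([-0.02242986, -0.05663381, -0.00893608]), 'grasp_force': 0.0, 'opening': 0.08540463748099339}
top {'fx': 464.9888, 'fy': 464.9888, 'cx': 261.1263, 'cy': 192.2368, 'cam_to_world': [[0.0163, 0.9815, -0.1908, 0.2316], [-0.9998, 0.0174, 0.0038, 0.1002], [0.0071, 0.1907, 0.9816, 1.6102], [0.0, 0.0, 0.0, 1.0]]}
side {'fx': 381.8045, 'fy': 381.8045, 'cx': 253.8857, 'cy': 194.3649, 'cam_to_world': [[-0.9926, 0.0806, -0.091, 0.4074], [-0.1211, -0.7161, 0.6874, 0.8798], [-0.0098, 0.6933, 0.7206, 0.9607], [0.0, 0.0, 0.0, 1.0]]}
wrist {'fx': 327.6189, 'fy': 327.6189, 'cx': 257.2649, 'cy': 196.9697, 'hand_eye': [[-0.0004, 0.95, 0.3124, 0.0804], [1.0, 0.0002, 0.0007, -0.0003], [0.0006, 0.3124, -0.95, -0.1197], [0.0, 0.0, 0.0, 1.0]]}
```

View pics/top0.png

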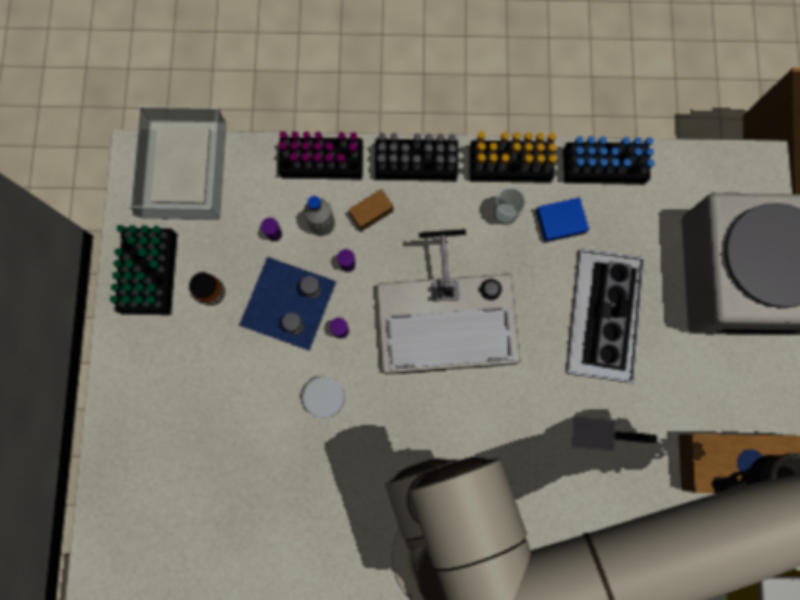

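View pics/side0.png

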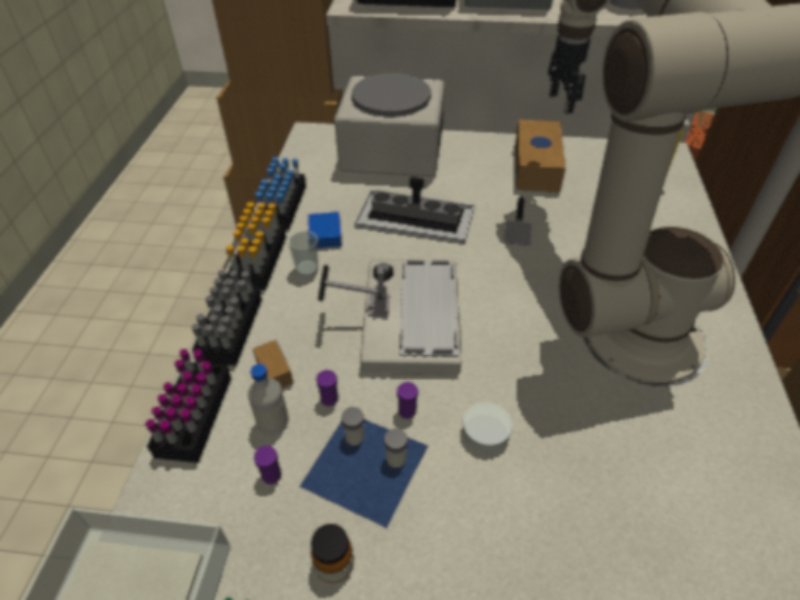

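The top view shows two white pots with grey caps on the blue pad at about (310,285) and (291,322). Three purple look-alikes sit off the pad at (271,229), (346,260) and (339,327), and they are not meant. The mixer nest is at (448,340), the clamp bar at (443,233) and open, the button at (490,289), and the carrier in its tray at (605,315). The side view agrees.

```bash
cat > h.py <<'E'
import numpy as np, cv2
from workcell import *
from scipy.spatial.transform import Rotation as R
def cam(n):
    o=get_obs(); a,d=camera(n); i=camera_info(n)
    if n=="wrist":
        T=np.eye(4);T[:3,:3]=R.from_euler('xyz',o['tcp_rot'],degrees=True).as_matrix();T[:3,3]=o['ee_pos']
        M=T@np.array(i['hand_eye'])
    else: M=np.array(i['cam_to_world'])
    return a,d,i,M
def cloud(d,i,M):
    v,u=np.mgrid[:d.shape[0],:d.shape[1]]
    P=np.stack([(u-i['cx'])/i['fx']*d,-(v-i['cy'])/i['fy']*d,-d],-1)
    W=P@M[:3,:3].T+M[:3,3]; W[d<=0]=np.nan
    return W
def plane(uv,z,i,M):
    r=np.array([(uv[0]-i['cx'])/i['fx'],-(uv[1]-i['cy'])/i['fy'],-1])@M[:3,:3].T
    return M[:3,3]+r*(z-M[2,3])/r[2]
def go(target,yaw,o=None):
    """offset (units of 0.1 m) and yaw fraction from the present pose, tool axes"""
    o=o or get_obs(); r=R.from_euler('xyz',o['tcp_rot'],degrees=True).as_matrix()
    off=r.T@(np.array(target)-o['ee_pos'])/0.1
    x=r[:,0]; cur=np.degrees(np.arctan2(x[1],x[0]))
    dy=-(yaw-cur); dy=(dy+180)%360-180   # tool z is down
    return np.round(off,3),round(dy/180,4),o['q'].round(1),np.round(cur,1)
E
python3 - <<'E'
from h import *
Z=np.load("v0.npz")
for n,a,d in(("top",Z['a'],Z['d']),("side",Z['b'],Z['e'])):
    i=camera_info(n);M=np.array(i['cam_to_world']);W=cloud(d,i,M);z=W[...,2]
    print(n,"table z",np.nanmedian(z[250:262,150:190]) if n=="top" else '')
    def rect(m,name):
        m=cv2.morphologyEx(m.astype(np.uint8),cv2.MORPH_OPEN,np.ones((2,2)))
        k,l,s,c=cv2.connectedComponentsWithStats(m)
        for j in range(1,k):
            if s[j,4]>25:
                p=W[l==j]; print(name,s[j,4],'ctr px',c[j].round(1),'xyz',np.nanmedian(p,0).round(4),'rect',np.round(np.array(cv2.minAreaRect(p[:,:2].astype(np.float32)*1000)[0]),1),np.round(cv2.minAreaRect(p[:,:2].astype(np.float32)*1000)[1],1),round(cv2.minAreaRect(p[:,:2].astype(np.float32)*1000)[2],1))
    x,y=W[...,0],W[...,1]
    box=lambda x0,x1,y0,y1:(x>x0)&(x<x1)&(y>y0)&(y<y1)
    hue=cv2.cvtColor(a,cv2.COLOR_RGB2HSV)
    rect((z>.062)&(z<.078)&(hue[...,1]<110)&box(.3,.8,.2,.6),"pot")
    rect((z>.036)&(z<.056)&box(.25,.65,-.2,.25),"mixer")
    rect((z>.034)&(z<.054)&box(.25,.65,-.5,-.15),"carrier")
    rect((z>.085)&(z<.13)&box(.25,.65,-.5,-.15),"handle")
    rect((z>.06)&(z<.16)&box(.3,.75,-.12,.25),"clamp")
    rect((z>.008)&(z<.024)&box(.25,.65,-.5,-.15),"tray")
E
```

```text
top table z -2.921007719880464e-05
pot 105 ctr px [199.1 183.2] xyz [0.5592 0.305  0.069 ] rect [561.7 305. ] [33.2 41.8] 41.6
pot 104 ctr px [187.5 206.2] xyz [0.4795 0.3408 0.0691] rect [478.8 342.2] [34.  32.7] 27.0
mixer 4388 ctr px [286.6 208.8] xyz [0.4777 0.0082 0.0454] rect [486.9  -1.2] [197.  301.3] 5.3
carrier 353 ctr px [392.1 206.4] xyz [ 0.4957 -0.3544  0.0413] rect [ 507.2 -365.3] [ 60.6 212.2] 79.0
carrier 39 ctr px [401.5 183.6] xyz [ 0.5753 -0.3901  0.0407] rect [ 578.9 -397.5] [28.4 34.7] 20.7
handle 79 ctr px [399.2 197.7] xyz [ 0.5153 -0.3597  0.11  ] rect [ 521.7 -376.7] [31.7 68.7] 22.0
clamp 32 ctr px [321.5 136.6] xyz [ 0.7273 -0.1112  0.0766] rect [ 740.2 -109.3] [46.9 23.3] 13.4
clamp 312 ctr px [285.2 165.1] xyz [0.643  0.0147 0.1062] rect [631.4  32.3] [ 95.3 189.3] 72.6
clamp 104 ctr px [222.4 165.9] xyz [0.6206 0.2288 0.0684] rect [623.9 228.2] [33.8 42.2] 28.0
clamp 79 ctr px [219.  209.8] xyz [0.468  0.2349 0.0687] rect [469.6 233.5] [19.1 35.1] 76.3
tray 427 ctr px [381.3 201.7] xyz [ 0.5154 -0.3252  0.0142] rect [ 519.4 -324.3] [ 24.  233.6] 81.3
tr
[... 1508 characters left out ...]
50.6] [229.3  83.6] 6.0
handle 77 ctr px [266.6 118.1] xyz [ 0.5166 -0.3515  0.1003] rect [ 522.4 -432.3] [ 31.6 179.9] 2.3
clamp 60 ctr px [198.3 161.7] xyz [ 0.7338 -0.107   0.0692] rect [ 734.  -108.8] [36.6 10.9] 52.0
clamp 407 ctr px [229.8 182.9] xyz [0.5777 0.0198 0.0952] rect [631.5 -47.8] [151.8 217.2] 16.5
clamp 122 ctr px [209.4 242.8] xyz [0.6243 0.2364 0.0691] rect [630.3 214.5] [34.1 76.2] 11.1
clamp 80 ctr px [261.2 248.8] xyz [0.473  0.24   0.0698] rect [475.3 219.2] [32.5 65.7] 1.1
tray 48 ctr px [332.6 134.8] xyz [ 0.251  -0.3833  0.0168] rect [ 251.  -396.2] [85.2 14.2] 87.5
tray 390 ctr px [266.9 141.1] xyz [ 0.5109 -0.3208  0.0135] rect [ 503.4 -318.9] [245.8  96.1] 12.9
```

```bash
python3 -c "
from h import *
print(go([.5,-.355,.30],-9))"
```

```text
(array([ 3.521, -0.478, -0.473]), np.float64(0.1588), array([-70.4,   5. ,  10. ,  95.1,   0. ,  90. ]), np.float64(19.6))
```

Call:
servo_tool:
  rows:
    - {"offset":[0.5,-0.1,-0.47],"yaw":0,"claw":0}
    - {"offset":[1,-0.48,-0.47],"yaw":0,"claw":0}

```text
time: 0.35
ee_pos: [0.2605, -0.444, 0.3015]
tcp_rot: [179.9, -0.0, 19.5]
wrist_force: [2.1, -0.6, -1.4]
opening: 0.0852
grasp_force: 0.0
```

Call:
servo_tool:
  rows:
    - {"offset":[0.5,0,0],"yaw":0,"claw":0}
    - {"offset":[1,0,0],"yaw":0,"claw":0}

```text
time: 0.6
ee_pos: [0.355, -0.409, 0.3001]
tcp_rot: [180.0, -0.0, 19.6]
wrist_force: [0.0, -1.2, 0.0]
opening: 0.0854
grasp_force: 0.0
```

Call:
servo_tool:
  rows:
    - {"offset":[0.5,0,0],"yaw":0,"claw":0}
    - {"offset":[1,0,0],"yaw":0,"claw":0}

```text
time: 0.85
ee_pos: [0.4494, -0.3757, 0.2996]
tcp_rot: [-180.0, 0.0, 19.6]
wrist_force: [-0.4, -0.2, 0.5]
opening: 0.0853
grasp_force: 0.0
```

Call:
servo_tool:
  rows:
    - {"offset":[0.5,0,0],"yaw":0.05,"claw":0}
    - {"offset":[0.52,0,0],"yaw":0.1,"claw":0}
    - {"offset":[0.52,0,0],"yaw":0.1588,"claw":0}
    - {"offset":[0.52,0,0],"yaw":0.1588,"claw":0}
    - {"offset":[0.52,0,0],"yaw":0.1588,"claw":0}

```text
time: 1.48
ee_pos: [0.4969, -0.3592, 0.2998]
tcp_rot: [-180.0, 0.0, -8.8]
wrist_force: [-0.4, 0.3, 0.7]
opening: 0.0854
grasp_force: 0.0
```

Run:
```python
from h import *
o=get_obs();print(o['ee_pos'],o['tcp_rot'],o['time'])
a,d,i,M=cam("wrist");np.savez("w1.npz",a=a,d=d,M=M)
cv2.imwrite("pics/w1.png",a[:,:,::-1])
W=cloud(d,i,M);z=W[...,2];x,y=W[...,0],W[...,1]
for n,lo,hi in(("block",.038,.05),("handle",.105,.12),("base",.009,.0165),("rim",.0165,.024)):
    m=(z>lo)&(z<hi)&(x>.3)&(x<.72)&(y<-.22)&(y>-.48)
    p=W[m];print(n,m.sum(),np.median(p,0).round(4),cv2.minAreaRect(p[:,:2].astype(np.float32)*1000))
```

```text
[ 0.49686922 -0.35915351  0.29977938] [-1.79990733e+02  1.57972221e-02 -8.78121220e+00] 1.475
block 4289 [ 0.5337 -0.3604  0.0428] ((519.156982421875, -358.87579345703125), (50.18065643310547, 231.41554260253906), 81.03182983398438)
handle 715 [ 0.5208 -0.3591  0.1126] ((519.8111572265625, -358.8944396972656), (17.373945236206055, 36.13385772705078), 81.36125183105469)
base 12615 [ 0.5502 -0.3621  0.0132] ((531.5850219726562, -313.11981201171875), (223.1593475341797, 298.0815124511719), 82.92127227783203)
rim 306 [ 0.4842 -0.3513  0.0196] ((531.59326171875, -311.73333740234375), (221.6296844482422, 294.0137634277344), 82.72261810302734)
```

View pics/w1.png

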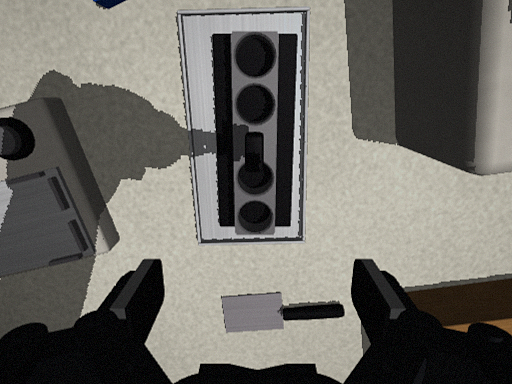

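The wrist view shows the empty carrier in the tray: pockets at (255,55), (255,103), (255,175) and (255,215), the handle near (254,150), and the tray spanning (180–308, 10–242). The spatula at (290,312) is a bystander.

Run:
```python
from h import *
Z=np.load("w1.npz");i=camera_info("wrist");W=cloud(Z['d'],i,Z['M'])
c=np.array([.5195,-.3589]);t=np.radians(-8.8);u=np.array([np.cos(t),np.sin(t)]);v=np.array([-u[1],u[0]])
P=W.reshape(-1,3);a=(P[:,:2]-c)@u;b=(P[:,:2]-c)@v
m=(abs(a)<.17)&(abs(b)<.11)&(P[:,2]>.0135)&(P[:,2]<.024)&~((abs(a)<.125)&(abs(b)<.05))
r=cv2.minAreaRect(np.stack([a[m],b[m]],1).astype(np.float32)*1000);print(m.sum(),r)
h=lambda q,e:np.histogram(q*1000,e)
print(h(a[m],np.arange(-170,171,10))[0]);print(h(b[m],np.arange(-110,111,4)))
m=(abs(a)<.17)&(abs(b)<.11)&(P[:,2]>.002)
r=cv2.minAreaRect(np.stack([a[m],b[m]],1).astype(np.float32)*1000);print(r)
print(go([.5195,-.3589,.104],-8.8))
```

```text
2224 ((0.0177459716796875, 8.765754699707031), (285.6866149902344, 145.9543914794922), 1.4846299886703491)
[  0   0 158 150  40  42  41  43  40  44  44  43  48  46  43  47  52  52
  53  57  53  49  55  66  68  62  64  58  69  69 234 334   0   0]
(array([  0,   0,   0,   0,   0,   0,   0,   0,   0,   0,  28, 290, 380,
        61,  17,  25,  22,  21,  20,  19,  15,  24,  26,  19,  25,  25,
        19,  24,  24,  19,  22,  19,  21,  22,  19,  22,  27,  21,  23,
        23,  20,  23,  24,  19,  23,  23, 193, 416, 161,   0,   0,   0,
         0,   0,   0]), array([-110, -106, -102,  -98,  -94,  -90,  -86,  -82,  -78,  -74,  -70,
        -66,  -62,  -58,  -54,  -50,  -46,  -42,  -38,  -34,  -30,  -26,
        -22,  -18,  -14,  -10,   -6,   -2,    2,    6,   10,   14,   18,
         22,   26,   30,   34,   38,   42,   46,   50,   54,   58,   62,
         66,   70,   74,   78,   82,   86,   90,   94,   98,  102,  106,
        110]))
((4.8532562255859375, 1.4438247680664062), (174.07122802734375, 299.62469482421875), 88.54402923583984)
(array([ 0.223, -0.038,  1.959]), np.float64(-0.0001), array([-35.9,  15.6,  27.5, 101.9,  -0. , 153. ]), np.float64(-8.8))
```

Call:
servo_tool:
  rows:
    - {"offset":[0.223,-0.038,0.5],"yaw":0,"claw":0}
    - {"offset":[0.223,-0.038,1],"yaw":0,"claw":0}

```text
time: 1.78
ee_pos: [0.5206, -0.359, 0.1987]
tcp_rot: [180.0, -0.1, -8.8]
wrist_force: [-0.1, -0.2, -0.4]
opening: 0.0855
grasp_force: 0.0
```

Call:
servo_tool:
  rows:
    - {"offset":[0,0,0.4],"yaw":0,"claw":0}
    - {"offset":[0,0,0.8],"yaw":0,"claw":0}
    - {"offset":[0,0,0.96],"yaw":0,"claw":0}
    - {"offset":[0,0,0.96],"yaw":0,"claw":1}
    - {"offset":[0,0,0.96],"yaw":0,"claw":1}
    - {"offset":[0,0,0.96],"yaw":0,"claw":1}
    - {"offset":[0,0,0.96],"yaw":0,"claw":1}
    - {"offset":[0,0,0.96],"yaw":0,"claw":1}
    - {"offset":[0,0,0.96],"yaw":0,"claw":1}
  squeeze: 60

```text
time: 2.9
ee_pos: [0.52, -0.3594, 0.1052]
tcp_rot: [179.9, -0.1, -9.0]
wrist_force: [-0.8, -1.4, 6.9]
opening: 0.0172
grasp_force: 60.1
```

Call:
servo_tool:
  rows:
    - {"offset":[0,0,-0.1],"yaw":0,"claw":1}
    - {"offset":[0,0,-0.2],"yaw":0,"claw":1}
    - {"offset":[0,0,-0.2],"yaw":0,"claw":1}

```text
time: 3.28
ee_pos: [0.52, -0.359, 0.1249]
tcp_rot: [180.0, -0.1, -9.0]
wrist_force: [-0.4, 0.4, -4.9]
opening: 0.0173
grasp_force: 58.9
```

Call:
servo_tool:
  rows:
    - {"offset":[0,0,-0.4],"yaw":0,"claw":1}
    - {"offset":[0,0,-0.9],"yaw":0,"claw":1}

```text
time: 3.52
ee_pos: [0.5191, -0.3583, 0.2134]
tcp_rot: [-179.9, 0.2, -9.0]
wrist_force: [1.4, -0.5, -2.9]
opening: 0.0175
grasp_force: 59.5
```

Call:
servo_tool:
  rows:
    - {"offset":[0,-0.2,-0.4],"yaw":0,"claw":1}
    - {"offset":[-0.3,-0.5,-0.8],"yaw":0,"claw":1}

```text
time: 3.78
ee_pos: [0.4984, -0.3046, 0.2937]
tcp_rot: [-180.0, 0.1, -9.0]
wrist_force: [0.1, 1.5, -3.1]
opening: 0.0171
grasp_force: 59.6
```

Call:
servo_tool:
  rows:
    - {"offset":[-0.2,-0.2,-0.4],"yaw":0,"claw":1}
    - {"offset":[-0.3,-0.5,-0.8],"yaw":0,"claw":1}

```text
time: 4.03
ee_pos: [0.475, -0.25, 0.3753]
tcp_rot: [180.0, -0.0, -9.0]
wrist_force: [-0.2, 0.1, -3.9]
opening: 0.0174
grasp_force: 59.6
```

Call:
servo_tool:
  rows:
    - {"offset":[-0.2,0,-0.4],"yaw":0,"claw":1}
    - {"offset":[-0.2,0,-0.75],"yaw":0,"claw":1}
    - {"offset":[-0.2,0,-0.75],"yaw":0,"claw":1}
    - {"offset":[-0.2,0,-0.75],"yaw":0,"claw":1}

```text
time: 4.53
ee_pos: [0.4567, -0.2478, 0.4474]
tcp_rot: [-180.0, 0.1, -9.0]
wrist_force: [-0.1, 0.3, -3.9]
opening: 0.0174
grasp_force: 59.8
```

Run:
```python
from h import *
o=get_obs();print(o['ee_pos'],o['tcp_rot'],o['time'])
a,d,i,M=cam("wrist");np.savez("w2.npz",a=a,d=d,M=M)
cv2.imwrite("pics/w2.png",a[:,:,::-1])
W=cloud(d,i,M);z=W[...,2];x,y=W[...,0],W[...,1]
b=(x>.3)&(x<.7)&(y>-.2)&(y<.25)
print(np.histogram(z[b]*1000,np.arange(30,70,2)))
for n,lo,hi in(("all",.037,.065),("plate",.0465,.052),("rail",.0545,.065)):
    m=b&(z>lo)&(z<hi);m=cv2.morphologyEx(m.astype(np.uint8),cv2.MORPH_OPEN,np.ones((2,2)))>0
    if n!="rail":
        k,l,s,c=cv2.connectedComponentsWithStats(m.astype(np.uint8));m=l==1+s[1:,4].argmax()
    p=W[m];print(n,m.sum(),cv2.minAreaRect(p[:,:2].astype(np.float32)*1000))
```

```text
[ 0.45672687 -0.24778501  0.44735742] [-1.79966828e+02  9.12828757e-02 -9.00273905e+00] 4.525
(array([  55,   63,  239,  200, 1367, 5011,  990, 1464, 8135, 1796,  162,
        408,  197,  506,  120,  101,  272,   54,   18]), array([30, 32, 34, 36, 38, 40, 42, 44, 46, 48, 50, 52, 54, 56, 58, 60, 62,
       64, 66, 68]))
all 20669 ((nan, nan), (0.0, 0.0), 0.0)
plate 5428 ((nan, nan), (0.0, 0.0), 0.0)
rail 1140 ((nan, nan), (0.0, 0.0), 0.0)
```

View pics/w2.png

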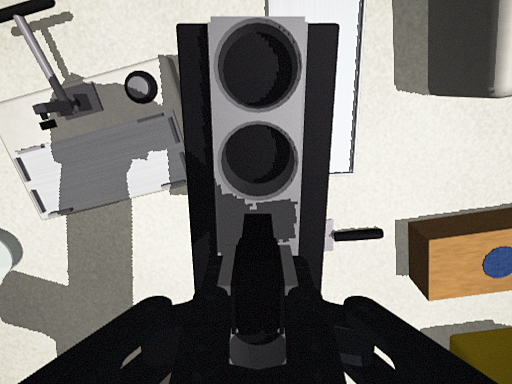

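The mixer is at left in this view, with its nest corner rails near (20,160), (40,195), (172,130) and (180,165) and the button at (140,86).

Run:
```python
from h import *
Z=np.load("w2.npz");i=camera_info("wrist");W=cloud(Z['d'],i,Z['M'])
P=W.reshape(-1,3);P=P[np.isfinite(P[:,2])]
t=np.radians(5.3);u=np.array([np.cos(t),np.sin(t)]);v=np.array([-u[1],u[0]]);c=np.array([.452,-.0044])
a=(P[:,:2]-c)@u*1000;b=(P[:,:2]-c)@v*1000;z=P[:,2]*1000
def rep(n,m):
    q=np.stack([a[m],b[m]],1).astype(np.float32);print(n,m.sum(),'pct a',np.percentile(a[m],[1,50,99]).round(1),'b',np.percentile(b[m],[1,50,99]).round(1),cv2.minAreaRect(q))
rep('housing',(z>36)&(z<45)&(a>-80)&(a<150)&(abs(b)<170))
rep('all',(z>36)&(z<75)&(a>-80)&(a<150)&(abs(b)<170))
r=(z>54)&(z<64)&(a>-70)&(a<66)&(abs(b)<140)
rep('rails',r)
for s in(1,-1):
  for t in(1,-1): rep((s,t),r&(a*s>0)&(b*t>0))
rep('button',(z>46)&(z<75)&(abs(a-100)<24)&(abs(b+100)<24))
print(np.median(z[(abs(a-100)<10)&(abs(b+100)<10)]))
rep('bar',(z>95)&(z<135)&(a>190)&(a<250)&(abs(b)<70))
# plate gradient lines: edges of rails along y
for s in(1,-1):
  m=r&(a*s>0); k=np.polyfit(b[m],a[m],1);print('slope',s,k)
```

```text
housing 7693 pct a [-56.   90.5 140.4] b [-140.9   -8.8  152.7] ((41.95623016357422, 6.4539947509765625), (299.1479187011719, 199.37330627441406), 89.8686294555664)
all 20838 pct a [-54.3  48.6 139. ] b [-137.8   -6.4  148.8] ((41.95623016357422, 6.4539947509765625), (299.1479187011719, 199.37330627441406), 89.8686294555664)
rails 705 pct a [-49.9  20.8  63.5] b [-124.1   91.   137.9] ((6.816593170166016, 7.3083343505859375), (263.54754638671875, 114.07207489013672), 89.85693359375)
(1, 1) 196 pct a [15.9 49.9 63.7] b [ 86.3 132.6 137.9] ((48.97015380859375, 119.62066650390625), (30.77290916442871, 68.6345443725586), 41.90596389770508)
(1, -1) 185 pct a [15.8 53.4 63.5] b [-124.4 -119.3  -74.2] ((48.388301849365234, -107.44558715820312), (68.2919921875, 30.01467514038086), 45.681087493896484)
(-1, 1) 182 pct a [-49.9 -35.9  -1.5] b [ 86.9 132.5 138.7] ((-34.79606628417969, 120.55113220214844), (68.11634826660156, 31.52728271484375), 45.982295989990234)
(-1, -1) 142 pct a [-50.3 -45.4  -1.7] b [-124.  -108.   -73.6] ((-34.63970184326172, -106.87749481201172), (30.518877029418945, 69.56303405761719), 43.05018997192383)
button 742 pct a [ 84.2 104.5 123.7] b [-116.4  -98.2  -76.8] ((103.46513366699219, -96.59323120117188), (41.01205062866211, 40.938175201416016), 0.1749681532382965)
62.18190961942327
bar 954 pct a [191.1 218.9 229.5] b [-43.4   1.   26.4] ((220.72543334960938, -6.193279266357422), (44.355491638183594, 67.68739318847656), 32.0235481262207)
slope 1 [-5.49897148e-03  4.70668970e+01]
slope -1 [ 6.26688195e-03 -3.29100406e+01]
```

Run:
```python
from h import *
def frame(W,c,yaw):
    P=W.reshape(-1,3);P=P[np.isfinite(P[:,2])];t=np.radians(yaw);u=np.array([np.cos(t),np.sin(t)]);v=np.array([-u[1],u[0]])
    return (P[:,:2]-c)@u*1000,(P[:,:2]-c)@v*1000,P[:,2]*1000
def rep(n,a,b,m):
    print(n,m.sum(),'a',np.percentile(a[m],[1,99]).round(1),'b',np.percentile(b[m],[1,99]).round(1),cv2.minAreaRect(np.stack([a[m],b[m]],1).astype(np.float32)))
Z=np.load("v0.npz")
for n,d in(("top",Z['d']),("side",Z['e'])):
    i=camera_info(n);W=cloud(d,i,np.array(i['cam_to_world']))
    a,b,z=frame(W,[.5208,-.3502],-7.3)
    rep(n+' tray',a,b,(z>8)&(z<24)&(abs(a)<170)&(abs(b)<100))
    a,b,z=frame(W,[.5195,-.3589],-8.8)
    rep(n+' block',a,b,(z>36)&(z<52)&(abs(a)<130)&(abs(b)<60))
    a,b,z=frame(W,[.4583,.0031],5.15)
    rep(n+' mixer',a,b,(z>32)&(z<52)&(a>-90)&(a<160)&(abs(b)<175))
    rep(n+' button',a,b,(z>52)&(z<70)&(abs(a-100)<24)&(abs(b+100)<30))
o=get_obs()
for n in("top","side"):
    A,d,i,M=cam(n);W=cloud(d,i,M);a,b,z=frame(W,o['ee_pos'][:2],-9)
    z=z-o['ee_pos'][2]*1000
    m=(z>-105)&(z<-85)&(abs(a)<140)&(abs(b)<70);rep(n+' heldbase',a,b,m)
    m=(z>-72)&(z<-54)&(abs(a)<140)&(abs(b)<40);rep(n+' heldblock',a,b,m)
```

```text
top tray 1526 a [-145.3  139.4] b [-73.1  73.5] ((4.14996337890625, 1.2496490478515625), (334.8334655761719, 187.6507568359375), 1.037229299545288)
top block 459 a [-117.5  112.2] b [-25.3  25.9] ((-1.990478515625, 1.037872314453125), (231.87184143066406, 53.9456787109375), 0.3338782787322998)
top mixer 4380 a [-67.4 128.6] b [-145.9  147.4] ((30.70221710205078, 0.304107666015625), (202.26251220703125, 299.93609619140625), 0.12435686588287354)
top button 107 a [ 77.5 116.8] b [-119.2  -78.8] ((97.27645874023438, -98.67453002929688), (41.341819763183594, 39.376060485839844), 85.45033264160156)
side tray 699 a [-142.   141.5] b [-71.9  77.2] ((1.39019775390625, 1.9164505004882812), (156.0709991455078, 288.61395263671875), 89.49712371826172)
side block 344 a [-111.5  114.2] b [-24.7  30. ] ((1.4491806030273438, 2.2072505950927734), (230.83387756347656, 57.41861343383789), 0.7789466381072998)
side mixer 3594 a [-62.8 132.6] b [-137.8  150.7] ((34.60120391845703, 3.7736358642578125), (300.4952087402344, 201.1619415283203), 89.97514343261719)
side button 51 a [ 77.8 123.3] b [-114.1  -75.3] ((100.11125946044922, -93.21105194091797), (45.46661376953125, 40.78514862060547), 3.424313545227051)
top heldbase 950 a [-112.9  112.5] b [-40.2  48.3] ((-2.71209716796875, 2.4897994995117188), (94.31861114501953, 236.6443328857422), 89.25608825683594)
top heldblock 375 a [-68.7 112.2] b [-24.4  25.9] ((19.499542236328125, 0.6891136169433594), (50.73338317871094, 187.40997314453125), 89.83527374267578)
side heldbase 639 a [-117.8  114.3] b [-25.1  52.1] ((-1.0731658935546875, 2.7545318603515625), (102.42622375488281, 235.5797576904297), 89.26882934570312)
side heldblock 673 a [-113.  113.] b [-25.   29.9] ((0.18701934814453125, 2.0513343811035156), (230.93003845214844, 59.56816482543945), 0.37494584918022156)
```

Call:
servo_tool:
  rows:
    - {"offset":[-0.08,-0.5,0],"yaw":0,"claw":1}
    - {"offset":[-0.15,-0.95,0],"yaw":0,"claw":1}

```text
time: 4.92
ee_pos: [0.4561, -0.1504, 0.4477]
tcp_rot: [-180.0, 0.1, -9.1]
wrist_force: [0.5, -0.0, -3.3]
opening: 0.0172
grasp_force: 60.3
```

Call:
servo_tool:
  rows:
    - {"offset":[-0.08,-0.5,0],"yaw":0,"claw":1}
    - {"offset":[-0.15,-0.95,0],"yaw":0,"claw":1}

```text
time: 5.18
ee_pos: [0.4545, -0.063, 0.4481]
tcp_rot: [-179.6, 0.1, -8.1]
wrist_force: [0.5, 0.1, -4.2]
opening: 0.017
grasp_force: 60.3
```

Call:
servo_tool:
  rows:
    - {"offset":[-0.08,-0.5,0.3],"yaw":-0.058,"claw":1}
    - {"offset":[-0.08,-0.58,0.6],"yaw":-0.116,"claw":1}
    - {"offset":[-0.08,-0.58,0.9],"yaw":-0.174,"claw":1}
    - {"offset":[-0.08,-0.58,0.9],"yaw":-0.232,"claw":1}
    - {"offset":[-0.08,-0.58,0.9],"yaw":-0.29,"claw":1}
    - {"offset":[-0.08,-0.58,0.9],"yaw":-0.348,"claw":1}
    - {"offset":[-0.08,-0.58,0.9],"yaw":-0.406,"claw":1}
    - {"offset":[-0.08,-0.58,0.9],"yaw":-0.464,"claw":1}
    - {"offset":[-0.08,-0.58,0.9],"yaw":-0.522,"claw":1}
    - {"offset":[-0.08,-0.58,0.9],"yaw":-0.5786,"claw":1}
    - {"offset":[-0.08,-0.58,0.9],"yaw":-0.5786,"claw":1}
    - {"offset":[-0.08,-0.58,0.9],"yaw":-0.5786,"claw":1}

```text
time: 6.68
ee_pos: [0.4553, -0.0056, 0.3589]
tcp_rot: [179.9, -0.4, 95.6]
wrist_force: [0.6, 0.6, -3.1]
opening: 0.0168
grasp_force: 60.6
```

Run:
```python
from h import *
o=get_obs();print(o['ee_pos'],o['tcp_rot'],o['time'])
a,d,i,M=cam("wrist");np.savez("w3.npz",a=a,d=d,M=M)
cv2.imwrite("pics/w3.png",a[:,:,::-1])
print(go([.4577,.0036,.20],95.15,o))
```

```text
[ 0.45531368 -0.0056409   0.35887512] [179.94483981  -0.4056      95.63240302] 6.675
(array([0.078, 0.031, 1.589]), np.float64(0.0027), array([ -0.9,  -4.1,  13. , 107.1,   0.4,  83.4]), np.float64(95.6))
```

View pics/w3.png

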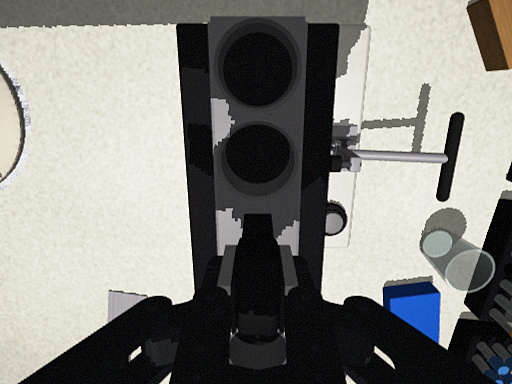

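The held carrier fills the middle of this view. The mixer's clamp edge is at columns 330–370, the button at (333,218) and the clamp bar at (450,155), so I'll use the edge and the button as a cross-check.

Run:
```python
from h import *
Z=np.load("w3.npz");i=camera_info("wrist");W=cloud(Z['d'],i,Z['M'])
P=W.reshape(-1,3);P=P[np.isfinite(P[:,2])];t=np.radians(5.15);u=np.array([np.cos(t),np.sin(t)]);v=np.array([-u[1],u[0]])
c=np.array([.4577,.0036]);a=(P[:,:2]-c)@u*1000;b=(P[:,:2]-c)@v*1000;z=P[:,2]*1000
m=(z>36)&(z<46)&(a>60)&(a<160)&(abs(b)<170)
print('edge a',np.percentile(a[m],[97,99,99.7]),'b',np.percentile(b[m],[.3,1,99,99.7]))
for lo in(-140,-60,60):
    k=m&(b>lo)&(b<lo+80);print(lo,np.percentile(a[k],99))
m=(z>55)&(z<70)&(abs(a-100)<30)&(abs(b+100)<30);print('btn',m.sum(),np.percentile(a[m],[1,50,99]),np.percentile(b[m],[1,50,99]),np.median(z[m]))
m=(z>85)&(z<130)&(a>195)&(a<250)&(abs(b)<70)
print('bar',m.sum(),np.percentile(a[m],[1,50,99]),np.percentile(b[m],[1,50,99]),np.percentile(z[m],[1,50,99]))
```

```text
edge a [132.47637542 133.49780787 134.06616021] b [-145.33034566 -142.876411    147.91087208  150.01014722]
-140 133.75792556027287
-60 133.7827829698672
60 133.25969771991586
btn 323 [ 91.75376462 101.76205169 113.64384071] [-112.62700682  -97.17110586  -83.55081602] 62.752231109544084
bar 1367 [196.61465364 213.05945933 222.25778927] [-47.29986255   3.63670196  50.76552507] [105.25761662 113.32064302 116.56165787]
```

```bash
python3 -c "
from h import *
print(go([.4572,.0051,.17],95.15))"
```

```text
(array([0.092, 0.027, 1.891]), np.float64(0.0029), array([ -0.9,  -4.1,  13. , 107.1,   0.4,  83.4]), np.float64(95.7))
```

Call:
servo_tool:
  rows:
    - {"offset":[0.09,0.03,0.45],"yaw":0.003,"claw":1}
    - {"offset":[0.09,0.03,0.95],"yaw":0.003,"claw":1}

```text
time: 6.98
ee_pos: [0.458, 0.0047, 0.2635]
tcp_rot: [179.8, -0.4, 95.2]
wrist_force: [0.0, 0.8, -3.8]
opening: 0.0169
grasp_force: 60.6
```

Call:
servo_tool:
  rows:
    - {"offset":[0,0,0.4],"yaw":0,"claw":1}
    - {"offset":[0,0,0.8],"yaw":0,"claw":1}
    - {"offset":[0,0,0.94],"yaw":0,"claw":1}
    - {"offset":[0,0,0.94],"yaw":0,"claw":1}
    - {"offset":[0,0,0.94],"yaw":0,"claw":1}

```text
time: 7.6
ee_pos: [0.4585, 0.0049, 0.1722]
tcp_rot: [179.8, -0.4, 95.3]
wrist_force: [0.2, 0.3, -3.3]
opening: 0.0173
grasp_force: 60.6
```

```bash
python3 -c "
from h import *
print(get_obs()['ee_pos'],get_obs()['tcp_rot']);print(go([.4572,.0051,.149],95.15))"
```

```text
[0.45848916 0.00494519 0.17220179] [179.77019983  -0.39017136  95.29045107]
(array([ 0.001, -0.014,  0.232]), np.float64(0.0008), array([  0.4,  -8.6, -12.1,  86.3,   0.4,  85.1]), np.float64(95.3))
```

Call:
servo_tool:
  rows:
    - {"offset":[0,-0.01,0.08],"yaw":0.0008,"claw":1}
    - {"offset":[0,-0.01,0.16],"yaw":0.0008,"claw":1}
    - {"offset":[0,-0.01,0.2],"yaw":0.0008,"claw":1}
    - {"offset":[0,-0.01,0.22],"yaw":0.0008,"claw":1}
    - {"offset":[0,-0.01,0.22],"yaw":0.0008,"claw":1}

```text
time: 8.22
ee_pos: [0.4568, 0.0051, 0.1492]
tcp_rot: [179.9, -0.4, 95.2]
wrist_force: [-2.9, 1.1, 3.7]
opening: 0.0168
grasp_force: 61.6
```

Call:
servo_tool:
  rows:
    - {"offset":[0,0,0],"yaw":0,"claw":0.5}
    - {"offset":[0,0,0],"yaw":0,"claw":0}
    - {"offset":[0,0,0],"yaw":0,"claw":0}
    - {"offset":[0,0,0],"yaw":0,"claw":0}
    - {"offset":[0,0,-0.4],"yaw":0,"claw":0}
    - {"offset":[0,0,-0.9],"yaw":0,"claw":0}

```text
time: 8.98
ee_pos: [0.4561, 0.0044, 0.2387]
tcp_rot: [-180.0, -0.4, 95.2]
wrist_force: [0.9, 0.2, 0.0]
opening: 0.0853
grasp_force: 0.0
```

Call:
servo_tool:
  rows:
    - {"offset":[0,0,-0.5],"yaw":0,"claw":0}
    - {"offset":[0,0,-0.9],"yaw":0,"claw":0}
    - {"offset":[0,0,-0.9],"yaw":0,"claw":0}
    - {"offset":[0,0,-0.9],"yaw":0,"claw":0}

```text
time: 9.48
ee_pos: [0.4567, 0.0037, 0.3278]
tcp_rot: [179.9, -0.4, 95.2]
wrist_force: [-0.1, -0.6, -0.1]
opening: 0.0858
grasp_force: 0.0
```

Run:
```python
from h import *
o=get_obs();print(o['ee_pos'],o['tcp_rot'],o['time'])
a,d,i,M=cam("wrist");np.savez("w4.npz",a=a,d=d,M=M)
cv2.imwrite("pics/w4.png",a[:,:,::-1])
W=cloud(d,i,M)
P=W.reshape(-1,3);P=P[np.isfinite(P[:,2])];t=np.radians(5.15);u=np.array([np.cos(t),np.sin(t)]);v=np.array([-u[1],u[0]])
c=np.array([.4572,.0051]);a_=(P[:,:2]-c)@u*1000;b=(P[:,:2]-c)@v*1000;z=P[:,2]*1000
def rep(n,m): print(n,m.sum(),np.median(z[m]).round(1),cv2.minAreaRect(np.stack([a_[m],b[m]],1).astype(np.float32)))
rep('block',(abs(z-88)<5)&(abs(a_)<40)&(abs(b)<130))
rep('handle',(abs(z-158)<6)&(abs(a_)<40)&(abs(b)<130))
m=(abs(z-158)<8)&(abs(a_)<40)&(abs(b)<60);print(np.percentile(a_[m],[2,98]),np.percentile(b[m],[2,98]))
rep('base',(abs(z-58)<3)&(abs(a_)<49)&(abs(b)<119))
rep('btn',(abs(z-62)<4)&(abs(a_-100)<25)&(abs(b+100)<30))
rep('mixer',(z>38)&(z<46)&(a_>-90)&(a_<155)&(abs(b)<170))
```

```text
[0.45668274 0.00374161 0.3278107 ] [179.9375155   -0.40413814  95.17372417] 9.475
block 4377 86.7 ((-0.04027748107910156, -0.05322265625), (230.8088836669922, 50.11623764038086), 89.94441223144531)
handle 729 156.7 ((-0.28333568572998047, 1.02880859375), (17.730825424194336, 35.0139274597168), 0.5451110601425171)
[-8.96501747  8.5703301 ] [-15.84287122  17.94717165]
base 9666 56.9 ((-0.032276153564453125, 0.6251983642578125), (235.42453002929688, 95.90702056884766), 89.93755340576172)
btn 445 62.6 ((100.08094024658203, -100.13117980957031), (30.54371452331543, 31.147563934326172), 34.83412170410156)
mixer 14096 40.8 ((35.19287872314453, -0.3547210693359375), (297.02178955078125, 197.6932830810547), 89.99594116210938)
```

View pics/w4.png

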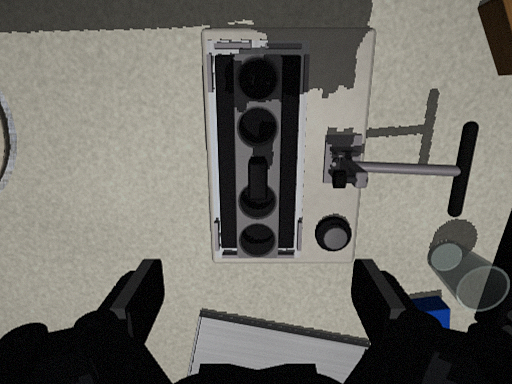

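Call:
servo_tool:
  rows:
    - {"offset":[0.5,0.1,0],"yaw":0,"claw":0.3}
    - {"offset":[0.97,0.3,0],"yaw":0,"claw":0.3}

```text
time: 9.78
ee_pos: [0.4773, 0.1038, 0.3284]
tcp_rot: [180.0, -0.4, 95.1]
wrist_force: [0.7, 0.2, -0.0]
opening: 0.0597
grasp_force: 0.0
```

Call:
servo_tool:
  rows:
    - {"offset":[0.5,0.1,0],"yaw":0,"claw":0.3}
    - {"offset":[0.97,0.3,0],"yaw":0,"claw":0.3}

```text
time: 10.02
ee_pos: [0.4984, 0.2039, 0.329]
tcp_rot: [180.0, -0.4, 95.2]
wrist_force: [0.4, 0.3, -0.8]
opening: 0.0594
grasp_force: 0.0
```

Call:
servo_tool:
  rows:
    - {"offset":[0.5,0.1,0],"yaw":0,"claw":0.3}
    - {"offset":[0.9,0.3,0.2],"yaw":0,"claw":0.3}
    - {"offset":[0.9,0.3,0.2],"yaw":0,"claw":0.3}
    - {"offset":[0.9,0.3,0.2],"yaw":0,"claw":0.3}

```text
time: 10.52
ee_pos: [0.5202, 0.2944, 0.3098]
tcp_rot: [-180.0, -0.3, 95.2]
wrist_force: [-0.5, -0.5, 0.5]
opening: 0.0592
grasp_force: 0.0
```

```bash
cat >> h.py <<'E'
def pots(tag):
    o=get_obs();print(o['ee_pos'],o['tcp_rot'],o['time'],o['opening'])
    a,d,i,M=cam("wrist");cv2.imwrite(f"pics/{tag}.png",a[:,:,::-1]);W=cloud(d,i,M)
    s=cv2.cvtColor(a,cv2.COLOR_RGB2HSV)
    m=((abs(W[...,2]-.07)<.005)).astype(np.uint8);m=cv2.morphologyEx(m,cv2.MORPH_OPEN,np.ones((3,3)))
    k,l,st,c=cv2.connectedComponentsWithStats(m);out=[]
    for j in range(1,k):
        if st[j,4]<150: continue
        p=W[l==j];(x,y),r=cv2.minEnclosingCircle(p[:,:2].astype(np.float32))
        sat=np.median(s[...,1][l==j]);print(c[j].round(),'xy',round(x,4),round(y,4),'r',round(r,4),'z',np.median(p[:,2]).round(4),'sat',sat,st[j,4])
        out.append((x,y,sat,r))
    return out
E
python3 -c "
from h import *
pots('w5')"
```

```text
[0.52023541 0.29444587 0.30978052] [-179.99661995   -0.34594618   95.19023599] 10.525 0.059238698879577736
[436.  79.] xy 0.697 0.4034 r 0.0205 z 0.0689 sat 187.0 1233
[229. 117.] xy 0.4845 0.3453 r 0.0199 z 0.0689 sat 7.0 1075
[299. 156.] xy 0.5655 0.3096 r 0.0201 z 0.0689 sat 7.0 973
[417. 170.] xy 0.7052 0.3045 r 0.0225 z 0.0699 sat 27.0 188
[216. 204.] xy 0.4758 0.244 r 0.0199 z 0.0688 sat 163.0 853
[343. 224.] xy 0.628 0.2337 r 0.02 z 0.0688 sat 180.0 805
```

View pics/w5.png

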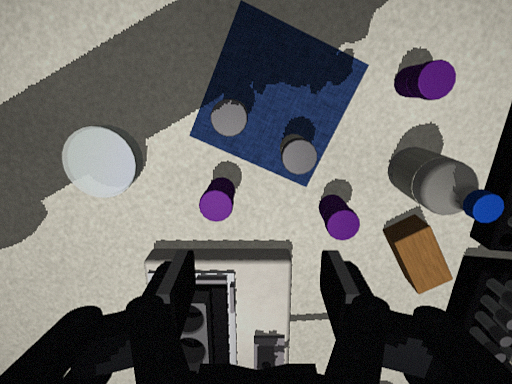

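Candidates: grey-capped pots at (229,117) and (299,156) on the blue pad, and purple look-alikes at (216,204), (343,224) and (436,79) off it. The grey-capped pair fits the description in colour and in standing on the pad. One crop will confirm it.

```bash
python3 -c "
from h import *
a=cv2.imread('pics/w5.png');cv2.imwrite('pics/w5c.png',cv2.resize(a[70:250,170:400],None,fx=3,fy=3))
print(go([.5655,.3096,.18],95.15));print(go([.5655,.3096,.064],95.15))"
```

```text
(array([0.106, 0.462, 1.308]), np.float64(0.0), array([ 29.3,  13.5,  26.2, 102.5,   0.3, 114.2]), np.float64(95.2))
(array([0.098, 0.46 , 2.468]), np.float64(0.0), array([ 29.3,  13.5,  26.2, 102.5,   0.3, 114.2]), np.float64(95.2))
```

View pics/w5c.png

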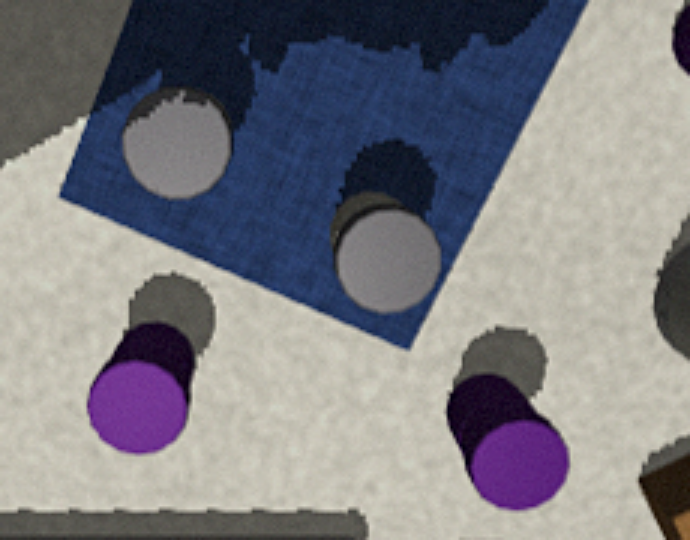

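The crop confirms two grey-capped white pots on the pad at crop (177,145) and (388,260). The purple ones are decoys. I'm grasping the right-hand pot first.

Call:
servo_tool:
  rows:
    - {"offset":[0.1,0.46,0.3],"yaw":0,"claw":0.3}
    - {"offset":[0.1,0.46,0.8],"yaw":0,"claw":0.3}
    - {"offset":[0.1,0.46,1],"yaw":0,"claw":0.3}

```text
time: 10.95
ee_pos: [0.5653, 0.308, 0.2077]
tcp_rot: [-179.9, -0.3, 95.1]
wrist_force: [-0.3, -0.2, -0.5]
opening: 0.0597
grasp_force: 0.0
```

Call:
servo_tool:
  rows:
    - {"offset":[0,0,0.4],"yaw":0,"claw":0.3}
    - {"offset":[0,0,0.8],"yaw":0,"claw":0.3}
    - {"offset":[0,0,0.8],"yaw":0,"claw":0.3}

```text
time: 11.32
ee_pos: [0.5644, 0.3084, 0.1286]
tcp_rot: [-179.9, -0.3, 95.1]
wrist_force: [-1.1, -0.3, 0.1]
opening: 0.0598
grasp_force: 0.0
```

```bash
python3 -c "
from h import *
print(go([.5655,.3096,.064],95.15))"
```

```text
(array([0.008, 0.013, 0.646]), np.float64(-0.0003), array([ 28.5,  17.1,  10.3,  83.2,   0.3, 113.4]), np.float64(95.1))
```

Call:
servo_tool:
  rows:
    - {"offset":[0.01,0.01,0.3],"yaw":0,"claw":0.3}
    - {"offset":[0.01,0.01,0.645],"yaw":0,"claw":0.3}
    - {"offset":[0.01,0.01,0.645],"yaw":0,"claw":0.3}
    - {"offset":[0.01,0.01,0.645],"yaw":0,"claw":0.6}
    - {"offset":[0.01,0.01,0.645],"yaw":0,"claw":1}
    - {"offset":[0.01,0.01,0.645],"yaw":0,"claw":1}
    - {"offset":[0.01,0.01,0.645],"yaw":0,"claw":1}
    - {"offset":[0.01,0.01,0.645],"yaw":0,"claw":1}
  squeeze: 35

```text
time: 12.32
ee_pos: [0.5676, 0.3123, 0.0694]
tcp_rot: [179.7, -0.5, 95.2]
wrist_force: [-2.4, -0.6, 7.4]
opening: 0.0388
grasp_force: 34.8
```

Call:
servo_tool:
  rows:
    - {"offset":[0,0,-0.2],"yaw":0,"claw":1}
    - {"offset":[0,0,-0.6],"yaw":0,"claw":1}
    - {"offset":[0,0,-1],"yaw":0,"claw":1}

```text
time: 12.7
ee_pos: [0.5666, 0.3111, 0.1693]
tcp_rot: [179.8, -0.4, 95.2]
wrist_force: [0.7, -0.6, -0.5]
opening: 0.0388
grasp_force: 35.5
```

Call:
servo_tool:
  rows:
    - {"offset":[0,0,-0.3],"yaw":0,"claw":1}
    - {"offset":[0,0,-0.6],"yaw":0,"claw":1}
    - {"offset":[0,0,-0.6],"yaw":0,"claw":1}

```text
time: 13.08
ee_pos: [0.5674, 0.311, 0.2308]
tcp_rot: [179.6, -0.5, 95.2]
wrist_force: [0.9, 0.2, -1.7]
opening: 0.0391
grasp_force: 35.6
```

```bash
cat >> h.py <<'E'
C=np.array([.4572,.0051]);t_=np.radians(5.15);U=np.array([np.cos(t_),np.sin(t_)]);V=np.array([-U[1],U[0]])
def mx(a,b,z): return [*(C+a*U+b*V),z]
E
python3 -c "
from h import *
for b in(.092,-.092): print(mx(0,b,.16),go(mx(0,b,.23),95.15))"
```

```text
[np.float64(0.44894176051054147), np.float64(0.09672860623481483), 0.16] (array([-2.028, -1.373, -0.022]), np.float64(0.0002), array([ 28.6,  17.8,  22.5,  94.1,   0.3, 113.4]), np.float64(95.2))
[np.float64(0.4654582394894585), np.float64(-0.08652860623481484), 0.16] (array([-3.867, -1.373, -0.039]), np.float64(0.0002), array([ 28.6,  17.8,  22.5,  94.1,   0.3, 113.4]), np.float64(95.2))
```

Call:
servo_tool:
  rows:
    - {"offset":[-0.4,-0.2,0],"yaw":0,"claw":1}
    - {"offset":[-0.7,-0.5,0],"yaw":0,"claw":1}
    - {"offset":[-1,-0.7,0],"yaw":0,"claw":1}

```text
time: 13.45
ee_pos: [0.5046, 0.2036, 0.2251]
tcp_rot: [179.9, -0.4, 95.2]
wrist_force: [0.9, 0.0, -0.7]
opening: 0.0389
grasp_force: 35.7
```

Call:
servo_tool:
  rows:
    - {"offset":[-0.4,-0.2,0],"yaw":0,"claw":1}
    - {"offset":[-0.8,-0.5,0],"yaw":0,"claw":1}
    - {"offset":[-1,-0.67,0.3],"yaw":0,"claw":1}
    - {"offset":[-1,-0.67,0.5],"yaw":0,"claw":1}
    - {"offset":[-1,-0.67,0.5],"yaw":0,"claw":1}
    - {"offset":[-1,-0.67,0.5],"yaw":0,"claw":1}

```text
time: 14.2
ee_pos: [0.4484, 0.0997, 0.1754]
tcp_rot: [179.9, -0.4, 95.2]
wrist_force: [0.7, 0.4, -1.1]
opening: 0.0388
grasp_force: 35.8
```

Run:
```python
from h import *
print(go(mx(0,.092,.127),95.15))
for n in("side","top"):
    a,d,i,M=cam(n);W=cloud(d,i,M);z=W[...,2];q=W[...,:2]-C;A=q@U;B=q@V
    m=(abs(A)<.05)&(abs(B-.092)<.05)&(z>.1)&(z<.172);p=W[m]
    print(n,m.sum(),np.median(A[m]),np.median(B[m]),np.percentile(z[m],[2,50]))
    if n=="side":cv2.imwrite("pics/s6.png",cv2.resize(a[120:300,180:340,::-1],None,fx=3,fy=3))
```

```text
(array([-0.033,  0.002,  0.483]), np.float64(0.0002), array([ 12.3,  -8.5, -11.7,  86.6,   0.4,  97.1]), np.float64(95.2))
side 200 -0.00042725036052421834 0.10756625755229744 [0.11045132 0.14568022]
  return _methods._mean(a, axis=axis, dtype=dtype,
  ret = ret.dtype.type(ret / rcount)
Traceback (most recent call last):
IndexError: index -1 is out of bounds for axis 0 with size 0
```

View pics/s6.png

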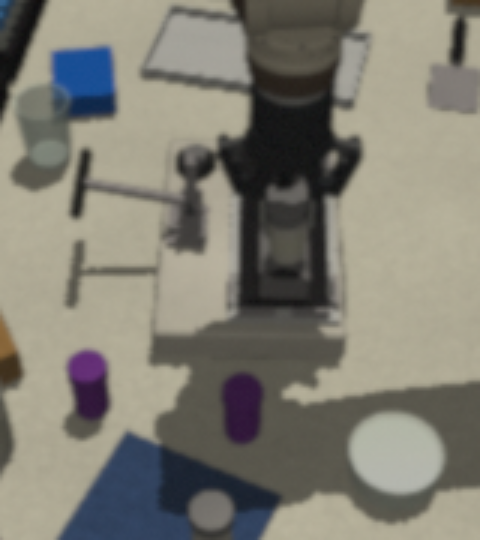

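Call:
servo_tool:
  rows:
    - {"offset":[0,0,0.15],"yaw":0,"claw":1}
    - {"offset":[0,0,0.22],"yaw":0,"claw":1}
    - {"offset":[0,0,0.28],"yaw":0,"claw":1}
    - {"offset":[0,0,0.28],"yaw":0,"claw":1}

```text
time: 14.8
ee_pos: [0.448, 0.0996, 0.146]
tcp_rot: [180.0, -0.4, 95.2]
wrist_force: [-0.8, -0.0, -1.0]
opening: 0.0387
grasp_force: 35.8
```

Its foot should now be about 11 mm inside the pocket and there is no contact force, so I'm continuing down.

Call:
servo_tool:
  rows:
    - {"offset":[0,0,0.06],"yaw":0,"claw":1}
    - {"offset":[0,0,0.12],"yaw":0,"claw":1}
    - {"offset":[0,0,0.17],"yaw":0,"claw":1}
    - {"offset":[0,0,0.17],"yaw":0,"claw":1}

```text
time: 15.3
ee_pos: [0.448, 0.0997, 0.1291]
tcp_rot: [179.9, -0.4, 95.2]
wrist_force: [0.3, 0.8, -0.7]
opening: 0.0387
grasp_force: 35.8
```

Call:
servo_tool:
  rows:
    - {"offset":[0,0,0.015],"yaw":0,"claw":1}
    - {"offset":[0,0,0.015],"yaw":0,"claw":0.6}
    - {"offset":[0,0,0.015],"yaw":0,"claw":0.3}
    - {"offset":[0,0,0.015],"yaw":0,"claw":0.3}
    - {"offset":[0,0,0.015],"yaw":0,"claw":0.3}
    - {"offset":[0,0,-0.4],"yaw":0,"claw":0.3}
    - {"offset":[0,0,-1],"yaw":0,"claw":0.3}

```text
time: 16.18
ee_pos: [0.4473, 0.0989, 0.2295]
tcp_rot: [-179.9, -0.4, 95.2]
wrist_force: [1.2, 0.5, 0.8]
opening: 0.0596
grasp_force: 0.0
```

Call:
servo_tool:
  rows:
    - {"offset":[0.3,0,-0.3],"yaw":0,"claw":0.3}
    - {"offset":[0.6,0.1,-0.6],"yaw":0,"claw":0.3}
    - {"offset":[1,0.3,-0.8],"yaw":0,"claw":0.3}

```text
time: 16.55
ee_pos: [0.4691, 0.2015, 0.3126]
tcp_rot: [179.8, -0.4, 95.1]
wrist_force: [0.1, -0.2, 0.2]
opening: 0.0601
grasp_force: 0.0
```

Call:
servo_tool:
  rows:
    - {"offset":[0.5,0.1,0],"yaw":0,"claw":0.3}
    - {"offset":[1,0.3,0],"yaw":0,"claw":0.3}
    - {"offset":[1,0.3,0],"yaw":0,"claw":0.3}
    - {"offset":[1,0.3,0],"yaw":0,"claw":0.3}

```text
time: 17.05
ee_pos: [0.4896, 0.303, 0.3109]
tcp_rot: [179.9, -0.4, 95.2]
wrist_force: [-0.1, 0.4, 0.1]
opening: 0.06
grasp_force: 0.0
```

Run:
```python
from h import *
p=[q for q in pots('w7') if q[2]<15]
for q in p: print(q,go([q[0],q[1],.12],95.15))
a,d,i,M=cam("side");W=cloud(d,i,M);z=W[...,2];q=W[...,:2]-C;A=q@U;B=q@V
m=(abs(A)<.05)&(abs(B-.092)<.05)&(z>.1)&(z<.14)
print('seat',m.sum(),np.percentile(z[m],[50,90,98]),np.median(A[m]),np.median(B[m&(z>.122)]))
```

```text
[0.48960794 0.30296825 0.31087303] [179.94133239  -0.37127869  95.20356978] 17.05 0.05999742965917218
[461.  90.] xy 0.6969 0.4031 r 0.0206 z 0.0688 sat 187.0 1198
[262. 100.] xy 0.4885 0.3746 r 0.0199 z 0.0689 sat 12.0 1120
[440. 180.] xy 0.7089 0.3022 r 0.0254 z 0.0699 sat 28.0 218
[241. 213.] xy 0.4757 0.2438 r 0.0201 z 0.0688 sat 164.0 826
[366. 232.] xy 0.6286 0.2333 r 0.0203 z 0.0687 sat 182.0 796
[212. 303.] xy 0.4476 0.1153 r 0.0249 z 0.0704 sat 27.0 177
(0.4885227382183075, 0.3745950758457184, np.float64(12.0), 0.019895875826478004) (array([0.706, 0.051, 1.918]), np.float64(0.0), array([ 31.6,  10.2,  22.4, 102. ,   0.3, 116.4]), np.float64(95.2))
seat 75 [0.11869054 0.12743683 0.13162857] -0.007187190432022624 0.10791084996564816
```

Pot B was knocked aside and now reads (0.4885, 0.3746). Pot A is seated, with its cap top at about 0.128 m.

Call:
servo_tool:
  rows:
    - {"offset":[0.4,0.05,0.3],"yaw":0,"claw":0.3}
    - {"offset":[0.7,0.05,0.7],"yaw":0,"claw":0.3}
    - {"offset":[0.7,0.05,1],"yaw":0,"claw":0.3}

```text
time: 17.52
ee_pos: [0.4881, 0.3743, 0.2102]
tcp_rot: [179.9, -0.4, 95.2]
wrist_force: [0.1, 0.3, 0.2]
opening: 0.0597
grasp_force: 0.0
```

Call:
servo_tool:
  rows:
    - {"offset":[0,0,0.5],"yaw":0,"claw":0.3}
    - {"offset":[0,0,0.85],"yaw":0,"claw":0.3}
    - {"offset":[0,0,0.85],"yaw":0,"claw":0.3}
    - {"offset":[0,0,0.85],"yaw":0,"claw":0.3}

```text
time: 18.02
ee_pos: [0.4893, 0.3743, 0.129]
tcp_rot: [179.8, -0.5, 95.1]
wrist_force: [0.4, -0.1, 0.5]
opening: 0.0597
grasp_force: 0.0
```

```bash
python3 -c "
from h import *
print(go([.4885,.3746,.064],95.15))"
```

```text
(array([-0.002, -0.01 ,  0.65 ]), np.float64(-0.0001), array([ 37.3,  12.9,   5.3,  81.9,   0.3, 122.2]), np.float64(95.1))
```

Call:
servo_tool:
  rows:
    - {"offset":[0,-0.01,0.3],"yaw":0,"claw":0.3}
    - {"offset":[0,-0.01,0.61],"yaw":0,"claw":0.3}
    - {"offset":[0,-0.01,0.61],"yaw":0,"claw":0.3}
    - {"offset":[0,-0.01,0.61],"yaw":0,"claw":0.6}
    - {"offset":[0,-0.01,0.61],"yaw":0,"claw":1}
    - {"offset":[0,-0.01,0.61],"yaw":0,"claw":1}
    - {"offset":[0,-0.01,0.61],"yaw":0,"claw":1}
    - {"offset":[0,-0.01,0.61],"yaw":0,"claw":1}

```text
time: 19.02
ee_pos: [0.4886, 0.3756, 0.0684]
tcp_rot: [179.7, -0.5, 95.2]
wrist_force: [-1.2, -0.8, 7.0]
opening: 0.0388
grasp_force: 35.2
```

Call:
servo_tool:
  rows:
    - {"offset":[0,0,-0.2],"yaw":0,"claw":1}
    - {"offset":[0,0,-0.6],"yaw":0,"claw":1}
    - {"offset":[0,0,-1],"yaw":0,"claw":1}

```text
time: 19.4
ee_pos: [0.4876, 0.3742, 0.1686]
tcp_rot: [179.8, -0.4, 95.2]
wrist_force: [0.3, 0.0, -1.2]
opening: 0.039
grasp_force: 35.4
```

Call:
servo_tool:
  rows:
    - {"offset":[0,0,-0.4],"yaw":0,"claw":1}
    - {"offset":[0,0,-0.8],"yaw":0,"claw":1}
    - {"offset":[0,0,-0.8],"yaw":0,"claw":1}

```text
time: 19.77
ee_pos: [0.4883, 0.3742, 0.2512]
tcp_rot: [179.5, -0.6, 95.2]
wrist_force: [0.7, -0.7, -1.6]
opening: 0.0386
grasp_force: 35.5
```

```bash
python3 -c "
from h import *
print(go(mx(0,-.092,.255),95.15))"
```

```text
(array([-4.567, -0.642, -0.093]), np.float64(0.0002), array([ 37.3,  13.5,  19.4,  95.3,   0.3, 122.2]), np.float64(95.2))
```

Call:
servo_tool:
  rows:
    - {"offset":[-0.3,0,-0.1],"yaw":0,"claw":1}
    - {"offset":[-0.65,0,-0.1],"yaw":0,"claw":1}
    - {"offset":[-1,-0.15,-0.1],"yaw":0,"claw":1}

```text
time: 20.15
ee_pos: [0.4816, 0.2715, 0.2548]
tcp_rot: [179.9, -0.4, 95.2]
wrist_force: [0.4, -0.2, -0.1]
opening: 0.0386
grasp_force: 35.5
```

Call:
servo_tool:
  rows:
    - {"offset":[-0.5,-0.1,0],"yaw":0,"claw":1}
    - {"offset":[-1,-0.2,0],"yaw":0,"claw":1}

```text
time: 20.4
ee_pos: [0.47, 0.1698, 0.2543]
tcp_rot: [179.9, -0.4, 95.2]
wrist_force: [0.6, -0.5, -1.2]
opening: 0.0388
grasp_force: 35.5
```

Call:
servo_tool:
  rows:
    - {"offset":[-0.5,-0.1,0],"yaw":0,"claw":1}
    - {"offset":[-1,-0.2,0],"yaw":0,"claw":1}

```text
time: 20.65
ee_pos: [0.4591, 0.0683, 0.2538]
tcp_rot: [179.9, -0.4, 95.2]
wrist_force: [0.4, -0.9, -1.1]
opening: 0.0388
grasp_force: 35.5
```

Call:
servo_tool:
  rows:
    - {"offset":[-0.5,-0.1,0],"yaw":0,"claw":1}
    - {"offset":[-1,-0.1,0],"yaw":0,"claw":1}

```text
time: 20.9
ee_pos: [0.458, -0.0322, 0.2534]
tcp_rot: [179.9, -0.4, 95.2]
wrist_force: [0.4, -0.7, -1.8]
opening: 0.0388
grasp_force: 35.6
```

Call:
servo_tool:
  rows:
    - {"offset":[-0.3,0,0],"yaw":0,"claw":1}
    - {"offset":[-0.56,0,0],"yaw":0,"claw":1}
    - {"offset":[-0.56,0,0.4],"yaw":0,"claw":1}
    - {"offset":[-0.56,0,0.8],"yaw":0,"claw":1}
    - {"offset":[-0.56,0,0.8],"yaw":0,"claw":1}
    - {"offset":[-0.56,0,0.8],"yaw":0,"claw":1}

```text
time: 21.65
ee_pos: [0.4643, -0.0859, 0.1741]
tcp_rot: [179.8, -0.4, 95.2]
wrist_force: [0.7, 0.6, -0.5]
opening: 0.0388
grasp_force: 35.7
```

Run:
```python
from h import *
print(go(mx(0,-.091,.146),95.15))
a,d,i,M=cam("side");W=cloud(d,i,M);z=W[...,2];q=W[...,:2]-C;A=q@U;B=q@V
m=(abs(A)<.05)&(abs(B+.092)<.05)&(z>.1)&(z<.172);print(m.sum(),np.median(A[m]),np.median(B[m]))
```

```text
(array([0.001, 0.01 , 0.281]), np.float64(0.0002), array([-10.7,  -6.6, -10.1,  86.4,   0.4,  74.1]), np.float64(95.2))
190 0.0009829392681238427 -0.078179530913612
```

Call:
servo_tool:
  rows:
    - {"offset":[0,0.01,0.15],"yaw":0,"claw":1}
    - {"offset":[0,0.01,0.22],"yaw":0,"claw":1}
    - {"offset":[0,0.01,0.28],"yaw":0,"claw":1}
    - {"offset":[0,0.01,0.28],"yaw":0,"claw":1}

```text
time: 22.2
ee_pos: [0.4647, -0.0855, 0.1437]
tcp_rot: [180.0, -0.4, 95.2]
wrist_force: [0.5, -0.6, -1.4]
opening: 0.0386
grasp_force: 35.7
```

Call:
servo_tool:
  rows:
    - {"offset":[0,0,0.06],"yaw":0,"claw":1}
    - {"offset":[0,0,0.12],"yaw":0,"claw":1}
    - {"offset":[0,0,0.17],"yaw":0,"claw":1}
    - {"offset":[0,0,0.17],"yaw":0,"claw":1}

```text
time: 22.7
ee_pos: [0.4649, -0.0854, 0.127]
tcp_rot: [179.9, -0.4, 95.2]
wrist_force: [1.0, 0.7, -1.1]
opening: 0.039
grasp_force: 35.7
```

Call:
servo_tool:
  rows:
    - {"offset":[0,0,0.005],"yaw":0,"claw":1}
    - {"offset":[0,0,0.005],"yaw":0,"claw":0.6}
    - {"offset":[0,0,0.005],"yaw":0,"claw":0.3}
    - {"offset":[0,0,0.005],"yaw":0,"claw":0.3}
    - {"offset":[0,0,0.005],"yaw":0,"claw":0.3}
    - {"offset":[0,0,-0.4],"yaw":0,"claw":0.3}
    - {"offset":[0,0,-1],"yaw":0,"claw":0.3}

```text
time: 23.58
ee_pos: [0.464, -0.086, 0.2271]
tcp_rot: [-179.9, -0.4, 95.2]
wrist_force: [0.7, -0.1, 0.3]
opening: 0.0598
grasp_force: 0.0
```

Call:
servo_tool:
  rows:
    - {"offset":[0.2,0.1,-0.4],"yaw":0,"claw":0.5}
    - {"offset":[0.5,0.5,-0.8],"yaw":0,"claw":0.5}
    - {"offset":[0.9,0.8,-0.9],"yaw":0,"claw":0.5}
    - {"offset":[0.9,0.8,-0.9],"yaw":0,"claw":0.5}
    - {"offset":[0.9,0.8,-0.9],"yaw":0,"claw":0.5}

```text
time: 24.2
ee_pos: [0.5362, 0.01, 0.3176]
tcp_rot: [180.0, -0.4, 95.2]
wrist_force: [0.7, 0.0, -0.8]
opening: 0.0426
grasp_force: 0.0
```

Run:
```python
from h import *
o=get_obs();print(o['ee_pos'],o['opening'])
a,d,i,M=cam("wrist");cv2.imwrite("pics/w8.png",a[:,:,::-1]);W=cloud(d,i,M);z=W[...,2]*1000;q=W[...,:2]-C;A=q@U*1000;B=q@V*1000
for b in(-92,92):
    m=(abs(z-128)<6)&(abs(B-b)<35)&(abs(A)<40);print('pot',b,m.sum(),np.median(z[m]) if m.any() else '',cv2.minEnclosingCircle(np.stack([A[m],B[m]],1).astype(np.float32)) if m.any() else '')
m=(z>95)&(z<125)&(A>203)&(A<240)&(abs(B)<70);print('bar',m.sum(),np.percentile(A[m],[2,50,98]),np.percentile(B[m],[1,99]),np.percentile(z[m],[50,95]))
m=(z>95)&(z<125)&(A>170)&(A<240)&(abs(B-30)<12);print('bar@30',np.percentile(A[m],[2,50,98]))
print(go(mx(.217,.030,.1125),95.15))
```

```text
[0.53619855 0.01003063 0.3176349 ] 0.04259820251065958
pot -92 611 126.78121404234005 ((-0.7158887386322021, -91.1041488647461), 19.66724967956543)
pot 92 1653 126.9621505958155 ((-2.5584707260131836, 92.86135864257812), 19.84514045715332)
bar 1475 [205.51646981 214.62426342 222.69653568] [-48.76002494  49.64742459] [113.72318328 115.71592241]
bar@30 [210.31062572 214.73685957 222.77133581]
(array([0.311, 1.38 , 2.056]), np.float64(0.0001), array([  0.8,   5. ,  17.4, 102.4,   0.4,  85.7]), np.float64(95.2))
```

View pics/w8.png

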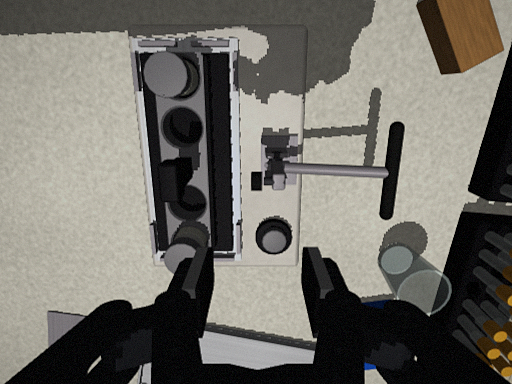

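Both pots are seated in the end pockets: caps at (170,75) and (187,250), tops at about 0.127 m. The clamp bar is free at (392,170).

Call:
servo_tool:
  rows:
    - {"offset":[0.1,0.4,0],"yaw":0,"claw":0.5}
    - {"offset":[0.2,0.8,0],"yaw":0,"claw":0.5}
    - {"offset":[0.31,1,0.1],"yaw":0,"claw":0.5}

```text
time: 24.62
ee_pos: [0.6342, 0.0491, 0.3081]
tcp_rot: [179.9, -0.4, 95.1]
wrist_force: [0.6, 1.0, 0.6]
opening: 0.0425
grasp_force: 0.0
```

Call:
servo_tool:
  rows:
    - {"offset":[0,0.38,0.2],"yaw":0,"claw":0.5}
    - {"offset":[0,0.38,0.7],"yaw":0,"claw":0.5}
    - {"offset":[0,0.38,1],"yaw":0,"claw":0.5}
    - {"offset":[0,0.38,1],"yaw":0,"claw":0.5}
    - {"offset":[0,0.38,1],"yaw":0,"claw":0.5}

```text
time: 25.25
ee_pos: [0.6711, 0.0534, 0.2105]
tcp_rot: [179.8, -0.4, 95.1]
wrist_force: [-0.6, 0.1, 1.0]
opening: 0.0429
grasp_force: 0.0
```

```bash
python3 -c "
from h import *
print(get_obs()['ee_pos'],go(mx(.2165,.030,.1125),95.15))"
```

```text
[0.67114513 0.05343811 0.21052858] (array([ 0.004, -0.013,  0.98 ]), np.float64(-0.0001), array([ 4.4, 21.8, 25.3, 93.3,  0.4, 89.3]), np.float64(95.1))
```

Call:
servo_tool:
  rows:
    - {"offset":[0,-0.01,0.4],"yaw":0,"claw":0.5}
    - {"offset":[0,-0.01,0.8],"yaw":0,"claw":0.5}
    - {"offset":[0,-0.01,0.97],"yaw":0,"claw":0.5}
    - {"offset":[0,-0.01,0.97],"yaw":0,"claw":0.5}
    - {"offset":[0,-0.01,0.97],"yaw":0,"claw":0.7}
    - {"offset":[0,-0.01,0.97],"yaw":0,"claw":1}
    - {"offset":[0,-0.01,0.97],"yaw":0,"claw":1}
    - {"offset":[0,-0.01,0.97],"yaw":0,"claw":1}
    - {"offset":[0,-0.01,0.97],"yaw":0,"claw":1}
  squeeze: 30

```text
time: 26.38
ee_pos: [0.6707, 0.0548, 0.1137]
tcp_rot: [179.8, -0.4, 95.2]
wrist_force: [-2.7, 1.2, 5.6]
opening: 0.0129
grasp_force: 29.3
```

Run:
```python
from h import *
o=get_obs();q=o['ee_pos'][:2]-C;print(q@U,q@V,o['ee_pos'])
f=1.35
for g in np.linspace(1.25,-.2,12): print(round(g,2),'y',round(1.2*(np.sin(g)-np.sin(f)),2),'z',round(-1.2*(np.cos(g)-np.cos(f)),2))
```

```text
0.21714530156567177 0.030303890528465147 [0.67074853 0.05477327 0.11373867]
1.25 y -0.03 z -0.12
1.12 y -0.09 z -0.26
0.99 y -0.17 z -0.4
0.85 y -0.27 z -0.53
0.72 y -0.38 z -0.64
0.59 y -0.5 z -0.73
0.46 y -0.64 z -0.81
0.33 y -0.79 z -0.87
0.2 y -0.94 z -0.91
0.06 y -1.09 z -0.93
-0.07 y -1.25 z -0.93
-0.2 y -1.41 z -0.91
```

Call:
servo_tool:
  rows:
    - {"offset":[0,-0.03,-0.12],"yaw":0,"claw":1}
    - {"offset":[0,-0.09,-0.26],"yaw":0,"claw":1}
    - {"offset":[0,-0.17,-0.4],"yaw":0,"claw":1}
    - {"offset":[0,-0.27,-0.53],"yaw":0,"claw":1}
    - {"offset":[0,-0.38,-0.64],"yaw":0,"claw":1}

```text
time: 27.0
ee_pos: [0.6355, 0.0515, 0.179]
tcp_rot: [179.3, -0.4, 95.2]
wrist_force: [13.5, 2.6, 6.3]
opening: 0.013
grasp_force: 29.2
```

Run:
```python
from h import *
o=get_obs();q=o['ee_pos'][:2]-C;a=q@U;z=o['ee_pos'][2]-.003
print(a,q@V,z,np.hypot(a-.1,z-.083),np.arctan2(a-.1,z-.083))
```

```text
0.1817661679025822 0.030236608005628142 0.17602055316688459 0.12384881721254533 0.7210976816159143
```

Call:
servo_tool:
  rows:
    - {"offset":[0,-0.12,-0.09],"yaw":0,"claw":1}
    - {"offset":[0,-0.26,-0.17],"yaw":0,"claw":1}
    - {"offset":[0,-0.41,-0.23],"yaw":0,"claw":1}
    - {"offset":[0,-0.56,-0.27],"yaw":0,"claw":1}
    - {"offset":[0,-0.71,-0.29],"yaw":0,"claw":1}
    - {"offset":[0,-0.87,-0.29],"yaw":0,"claw":1}
    - {"offset":[0,-1,-0.27],"yaw":0,"claw":1}
    - {"offset":[0,-1,-0.27],"yaw":0,"claw":1}

```text
time: 28.0
ee_pos: [0.532, 0.0419, 0.2051]
tcp_rot: [179.7, -0.4, 95.2]
wrist_force: [-6.3, 1.9, 11.2]
opening: 0.0125
grasp_force: 33.3
```

Run:
```python
from h import *
o=get_obs();q=o['ee_pos'][:2]-C;a=q@U;z=o['ee_pos'][2]-.003
print(a,q@V,z,np.hypot(a-.1,z-.083),np.arctan2(a-.1,z-.083)+.2)
```

```text
0.0777733503235338 0.029975833543618876 0.2020768541627187 0.12113348485505455 0.015465559557735625
```

Call:
servo_tool:
  rows:
    - {"offset":[0,-0.03,0],"yaw":0,"claw":1}
    - {"offset":[0,-0.03,0],"yaw":0,"claw":0.6}
    - {"offset":[0,-0.02,0],"yaw":0,"claw":0.5}
    - {"offset":[0,-0.02,0],"yaw":0,"claw":0.5}
    - {"offset":[0,-0.02,-0.2],"yaw":0,"claw":0.5}
    - {"offset":[0,-0.02,-0.7],"yaw":0,"claw":0.5}
    - {"offset":[0,-0.02,-1],"yaw":0,"claw":0.5}

```text
time: 28.88
ee_pos: [0.5306, 0.0407, 0.3043]
tcp_rot: [179.8, -0.4, 95.2]
wrist_force: [0.5, 0.3, 0.1]
opening: 0.043
grasp_force: 0.0
```

Run:
```python
from h import *
for n in("side","top"):
    a,d,i,M=cam(n);W=cloud(d,i,M);z=W[...,2];q=W[...,:2]-C;A=q@U;B=q@V
    m=(A>.04)&(A<.24)&(abs(B)<.06)&(z>.095)&(z<.22)
    print(n,m.sum(),np.median(A[m&(z>.18)]),np.median(z[m&(z>.18)]),(m&(z>.18)).sum())
    if n=="side":cv2.imwrite("pics/s9.png",cv2.resize(a[120:300,180:340,::-1],None,fx=3,fy=3))
print(go(mx(.1,-.1,.305),5.15))
```

```text
side 170 0.07748964453263657 0.20637127855555848 107
top 0 nan nan 0
(array([-1.289,  0.23 , -0.002]), np.float64(0.5001), array([  4.2,   3.8,  14.7, 100.6,   0.4,  89. ]), np.float64(95.2))
  return _methods._mean(a, axis=axis, dtype=dtype,
  ret = ret.dtype.type(ret / rcount)
```

View pics/s9.png

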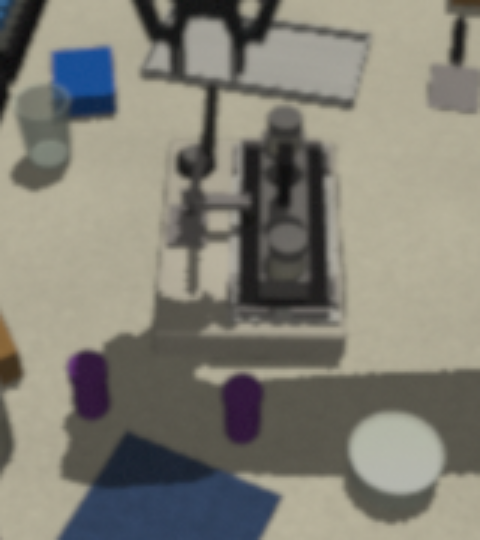

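The clamp now lies over: the bar is upright at a ≈ 0.077 m, z ≈ 0.20 m, and its foot is on the carrier flange at about (240,205). Next is the button.

Call:
servo_tool:
  rows:
    - {"offset":[-0.4,0.05,0],"yaw":0.058,"claw":1}
    - {"offset":[-0.7,0.1,0],"yaw":0.116,"claw":1}
    - {"offset":[-1,0.2,0],"yaw":0.174,"claw":1}
    - {"offset":[-1,0.23,0],"yaw":0.232,"claw":1}
    - {"offset":[-1,0.23,0],"yaw":0.29,"claw":1}
    - {"offset":[-1,0.23,0],"yaw":0.348,"claw":1}
    - {"offset":[-1,0.23,0],"yaw":0.406,"claw":1}
    - {"offset":[-1,0.23,0],"yaw":0.464,"claw":1}
    - {"offset":[-1,0.23,0],"yaw":0.5,"claw":1}
    - {"offset":[-1,0.23,0],"yaw":0.5,"claw":1}

```text
time: 30.22
ee_pos: [0.5624, -0.0568, 0.3006]
tcp_rot: [-179.6, -0.0, 5.2]
wrist_force: [0.1, 0.2, 0.2]
opening: -0.0
grasp_force: 0.0
```

Run:
```python
from h import *
o=get_obs();print(o['ee_pos'],o['tcp_rot'],o['opening'])
a,d,i,M=cam("wrist");W=cloud(d,i,M);z=W[...,2]*1000;q=W[...,:2]-C;A=q@U*1000;B=q@V*1000
m=(abs(z-62)<4)&(abs(A-100)<25)&(abs(B+100)<25);print(m.sum(),np.median(z[m]),cv2.minEnclosingCircle(np.stack([A[m],B[m]],1).astype(np.float32)))
print(go(mx(.1,-.1,.14),5.15))
```

```text
[ 0.56240059 -0.05680221  0.30058249] [-1.79585355e+02 -1.12036157e-02  5.21852414e+00] -3.96871801604743e-05
616 62.866136096731225 ((100.98468017578125, -101.54957580566406), 15.777273178100586)
(array([0.006, 0.301, 1.605]), np.float64(0.001), array([ -6. ,   8.6,  19.4, 100.9,   0.4, 168.7]), np.float64(5.3))
```

Call:
servo_tool:
  rows:
    - {"offset":[0.01,0.3,0],"yaw":0,"claw":1}
    - {"offset":[0.01,0.3,0.5],"yaw":0,"claw":1}
    - {"offset":[0.01,0.3,1],"yaw":0,"claw":1}

```text
time: 30.65
ee_pos: [0.5665, -0.0862, 0.2]
tcp_rot: [-179.6, -0.1, 5.3]
wrist_force: [-0.1, -1.0, -0.1]
opening: -0.0
grasp_force: 0.0
```

Call:
servo_tool:
  rows:
    - {"offset":[0,0,0.5],"yaw":0,"claw":1}
    - {"offset":[0,0,1],"yaw":0,"claw":1}
    - {"offset":[0,0,1],"yaw":0,"claw":1}
    - {"offset":[0,0,1],"yaw":0,"claw":1}

```text
time: 31.15
ee_pos: [0.5671, -0.0852, 0.1034]
tcp_rot: [-179.6, -0.2, 5.2]
wrist_force: [0.4, -0.2, 0.1]
opening: -0.0
grasp_force: 0.0
```

Run:
```python
from h import *
o=get_obs();print(o['ee_pos'],(o['ee_pos'][:2]-C)@U,(o['ee_pos'][:2]-C)@V)
```

```text
[ 0.56714482 -0.08523595  0.10342647] 0.1013921169169529 -0.09984030594705774
```

Call:
servo_tool:
  rows:
    - {"offset":[0,0,0.06],"yaw":0,"claw":1}
    - {"offset":[0,0,0.12],"yaw":0,"claw":1}
    - {"offset":[0,0,0.12],"yaw":0,"claw":1}

```text
time: 31.52
ee_pos: [0.5664, -0.085, 0.0893]
tcp_rot: [-179.6, -0.1, 5.2]
wrist_force: [-0.0, 0.2, -0.9]
opening: 0.0001
grasp_force: 0.0
```

Call:
servo_tool:
  rows:
    - {"offset":[0,0,0.04],"yaw":0,"claw":1}
    - {"offset":[0,0,0.04],"yaw":0,"claw":1}

```text
time: 31.78
ee_pos: [0.5666, -0.085, 0.0854]
tcp_rot: [-179.6, -0.1, 5.2]
wrist_force: [0.3, -0.6, 1.8]
opening: 0.0001
grasp_force: 0.8
```

Call:
servo_tool:
  rows:
    - {"offset":[0,0,0.04],"yaw":0,"claw":1}
    - {"offset":[0,0,0.04],"yaw":0,"claw":1}

```text
time: 32.02
ee_pos: [0.5666, -0.085, 0.0815]
tcp_rot: [-179.6, -0.1, 5.2]
wrist_force: [0.2, -0.5, 4.2]
opening: -0.0001
grasp_force: 2.0
```

Call:
servo_tool:
  rows:
    - {"offset":[0,0,0.03],"yaw":0,"claw":1}
    - {"offset":[0,0,0.03],"yaw":0,"claw":1}

```text
time: 32.28
ee_pos: [0.5667, -0.085, 0.0799]
tcp_rot: [-179.6, -0.2, 5.2]
wrist_force: [-4.4, 0.4, 14.1]
opening: -0.0001
grasp_force: 7.0
```

The button bottomed out: 14 N, after about 6 mm of travel from contact. I'm backing off and returning to the clamp.

Call:
servo_tool:
  rows:
    - {"offset":[0,0,-0.3],"yaw":0,"claw":1}
    - {"offset":[0,0,-0.7],"yaw":0,"claw":1}
    - {"offset":[0,0,-1],"yaw":0,"claw":1}

```text
time: 32.65
ee_pos: [0.5663, -0.0856, 0.1796]
tcp_rot: [-179.6, -0.1, 5.2]
wrist_force: [-0.0, -0.2, 0.0]
opening: 0.0002
grasp_force: 0.0
```

Call:
servo_tool:
  rows:
    - {"offset":[0,0,-0.5],"yaw":0,"claw":0.5}
    - {"offset":[0,0,-1],"yaw":0,"claw":0.5}
    - {"offset":[0,0,-1],"yaw":-0.058,"claw":0.5}
    - {"offset":[0,0,-1],"yaw":-0.116,"claw":0.5}
    - {"offset":[0,0,-1],"yaw":-0.174,"claw":0.5}
    - {"offset":[0,0,-1],"yaw":-0.232,"claw":0.5}
    - {"offset":[0,0,-1],"yaw":-0.29,"claw":0.5}
    - {"offset":[0,0,-1],"yaw":-0.348,"claw":0.5}
    - {"offset":[0,0,-1],"yaw":-0.406,"claw":0.5}
    - {"offset":[0,0,-1],"yaw":-0.464,"claw":0.5}
    - {"offset":[0,0,-1],"yaw":-0.5,"claw":0.5}
    - {"offset":[0,0,-1],"yaw":-0.5,"claw":0.5}

```text
time: 34.15
ee_pos: [0.5662, -0.0863, 0.2779]
tcp_rot: [180.0, -0.4, 95.1]
wrist_force: [-1.2, -1.0, 0.2]
opening: 0.0423
grasp_force: 0.0
```

Run:
```python
from h import *
o=get_obs();print(o['ee_pos'],o['tcp_rot'],o['opening'])
print(go(mx(.0765,.030,.26),95.15))
a,d,i,M=cam("wrist");W=cloud(d,i,M);z=W[...,2]*1000;q=W[...,:2]-C;A=q@U*1000;B=q@V*1000
m=(abs(z-200)<14)&(A>50)&(A<130)&(abs(B)<60);print(m.sum(),np.percentile(A[m],[2,50,98]),np.percentile(B[m],[2,98]),np.percentile(z[m],[50,95]))
```

```text
[ 0.56615272 -0.08633645  0.27787088] [179.95354675  -0.41937606  95.12787428] 0.0423409856914724
(array([ 1.307, -0.239,  0.188]), np.float64(-0.0001), array([-8.9,  8.9, 17.1, 98.3,  0.4, 76. ]), np.float64(95.1))
3660 [70.8141748  78.00590936 84.09655726] [-49.22826413  23.14926896] [205.65656267 207.40018189]
```

Call:
servo_tool:
  rows:
    - {"offset":[0.5,-0.1,-0.1],"yaw":0,"claw":0.5}
    - {"offset":[0.95,-0.23,-0.1],"yaw":0,"claw":0.5}

```text
time: 34.45
ee_pos: [0.5345, 0.007, 0.2892]
tcp_rot: [179.9, -0.4, 94.9]
wrist_force: [0.9, -0.1, 0.2]
opening: 0.0426
grasp_force: 0.0
```

Call:
servo_tool:
  rows:
    - {"offset":[0.36,0,0],"yaw":0,"claw":0.5}
    - {"offset":[0.36,0,0.3],"yaw":0,"claw":0.5}
    - {"offset":[0.36,0,0.3],"yaw":0,"claw":0.5}
    - {"offset":[0.36,0,0.3],"yaw":0,"claw":0.5}

```text
time: 34.95
ee_pos: [0.5316, 0.0419, 0.26]
tcp_rot: [179.9, -0.4, 95.1]
wrist_force: [-0.3, -0.3, 0.4]
opening: 0.0427
grasp_force: 0.0
```

Run:
```python
from h import *
print(go(mx(.0772,.030,.2035),95.15))
```

```text
(array([-0.003, -0.003,  0.565]), np.float64(-0.0003), array([ 4.3,  2.7,  8.4, 95.6,  0.4, 89.2]), np.float64(95.1))
```

Call:
servo_tool:
  rows:
    - {"offset":[0,0,0.3],"yaw":0,"claw":0.5}
    - {"offset":[0,0,0.565],"yaw":0,"claw":0.5}
    - {"offset":[0,0,0.565],"yaw":0,"claw":0.5}
    - {"offset":[0,0,0.565],"yaw":0,"claw":0.7}
    - {"offset":[0,0,0.565],"yaw":0,"claw":1}
    - {"offset":[0,0,0.565],"yaw":0,"claw":1}
    - {"offset":[0,0,0.565],"yaw":0,"claw":1}
    - {"offset":[0,0,0.565],"yaw":0,"claw":1}
  squeeze: 30

```text
time: 35.95
ee_pos: [0.5315, 0.0424, 0.2045]
tcp_rot: [179.8, -0.4, 95.2]
wrist_force: [-5.2, -0.9, 7.0]
opening: 0.0131
grasp_force: 29.3
```

Call:
servo_tool:
  rows:
    - {"offset":[0,0.155,-0.021],"yaw":0,"claw":1}
    - {"offset":[0,0.31,-0.022],"yaw":0,"claw":1}
    - {"offset":[0,0.477,0],"yaw":0,"claw":1}
    - {"offset":[0,0.627,0.041],"yaw":0,"claw":1}
    - {"offset":[0,0.771,0.101],"yaw":0,"claw":1}
    - {"offset":[0,0.906,0.179],"yaw":0,"claw":1}
    - {"offset":[0,0.993,0.243],"yaw":0,"claw":1}

```text
time: 36.83
ee_pos: [0.6315, 0.0517, 0.1779]
tcp_rot: [179.9, -0.4, 95.2]
wrist_force: [-0.0, -1.0, 1.1]
opening: 0.0127
grasp_force: 30.4
```

Run:
```python
from h import *
o=get_obs();q=o['ee_pos'][:2]-C;a=q@U;z=o['ee_pos'][2]-.003
print(a,q@V,z,np.hypot(a-.1,z-.083),np.arctan2(a-.1,z-.083))
```

```text
0.17777438204756715 0.030731940447909313 0.17490474678475304 0.12039658211282622 0.7023129004454286
```

Call:
servo_tool:
  rows:
    - {"offset":[0,0.147,0.141],"yaw":0,"claw":1}
    - {"offset":[0,0.249,0.275],"yaw":0,"claw":1}
    - {"offset":[0,0.326,0.411],"yaw":0,"claw":1}
    - {"offset":[0,0.384,0.555],"yaw":0,"claw":1}
    - {"offset":[0,0.41,0.67],"yaw":0,"claw":1}
    - {"offset":[0,0.41,0.7],"yaw":0,"claw":1}
    - {"offset":[0,0.41,0.7],"yaw":0,"claw":1}

```text
time: 37.7
ee_pos: [0.6708, 0.0558, 0.1126]
tcp_rot: [179.8, -0.4, 95.2]
wrist_force: [-13.0, -3.6, 24.2]
opening: 0.0132
grasp_force: 33.4
```

Run:
```python
from h import *
o=get_obs();q=o['ee_pos'][:2]-C;a=q@U;z=o['ee_pos'][2]-.003
print(a,q@V,z,np.hypot(a-.1,z-.083),np.arctan2(a-.1,z-.083)+.2)
```

```text
0.21728915911539137 0.03135127098072619 0.1095629518967452 0.12025945808735541 1.548079297924813
```

Call:
servo_tool:
  rows:
    - {"offset":[0,0,-0.03],"yaw":0,"claw":1}
    - {"offset":[0,0,-0.03],"yaw":0,"claw":0.6}
    - {"offset":[0,0,-0.03],"yaw":0,"claw":0.5}
    - {"offset":[0,0,-0.03],"yaw":0,"claw":0.5}
    - {"offset":[0,0,-0.03],"yaw":0,"claw":0.5}
    - {"offset":[0,0,-0.3],"yaw":0,"claw":0.5}
    - {"offset":[0,0,-0.7],"yaw":0,"claw":0.5}
    - {"offset":[0,0,-1],"yaw":0,"claw":0.5}

```text
time: 38.7
ee_pos: [0.6715, 0.0552, 0.2104]
tcp_rot: [179.8, -0.4, 95.2]
wrist_force: [0.3, -0.6, 0.7]
opening: 0.0427
grasp_force: 0.0
```

Call:
servo_tool:
  rows:
    - {"offset":[0,0,-0.5],"yaw":0,"claw":0.3}
    - {"offset":[-0.1,-0.4,-0.9],"yaw":0,"claw":0}
    - {"offset":[-0.3,-1,-1],"yaw":0,"claw":0}

```text
time: 39.08
ee_pos: [0.5761, 0.0163, 0.31]
tcp_rot: [179.7, -0.4, 95.2]
wrist_force: [0.1, -1.1, 0.8]
opening: 0.0855
grasp_force: 0.0
```

Call:
servo_tool:
  rows:
    - {"offset":[0,-0.5,0],"yaw":0,"claw":0}
    - {"offset":[0,-1,0],"yaw":0,"claw":0}
    - {"offset":[0,-1,0],"yaw":0,"claw":0}
    - {"offset":[0,-1,0],"yaw":0,"claw":0}

```text
time: 39.58
ee_pos: [0.4765, 0.0072, 0.3083]
tcp_rot: [179.8, -0.4, 95.2]
wrist_force: [1.3, 0.1, 0.2]
opening: 0.0852
grasp_force: 0.0
```

Run:
```python
from h import *
o=get_obs();print(o['ee_pos'],o['opening'],o['time'])
a,d,i,M=cam("wrist");cv2.imwrite("pics/w10.png",a[:,:,::-1]);W=cloud(d,i,M);z=W[...,2]*1000;q=W[...,:2]-C;A=q@U*1000;B=q@V*1000
m=(abs(z-157)<7)&(abs(A)<30)&(abs(B)<35);print('handle',m.sum(),cv2.minAreaRect(np.stack([A[m],B[m]],1).astype(np.float32)))
m=(abs(z-57)<3)&(abs(A)<55)&(abs(B)<130);print('base',cv2.minAreaRect(np.stack([A[m],B[m]],1).astype(np.float32)))
for b in(-92,92):
    m=(abs(z-127)<6)&(abs(B-b)<35)&(abs(A)<40);print('pot',b,m.sum(),np.median(z[m]),cv2.minEnclosingCircle(np.stack([A[m],B[m]],1).astype(np.float32)))
m=(z>90)&(z<130)&(A>190)&(A<245)&(abs(B)<60);print('bar',m.sum(),np.median(A[m]),np.median(z[m]))
print(go(mx(0,0,.149),95.15))
```

```text
[0.47652103 0.00717404 0.30829105] 0.08517085977649881 39.575
handle 821 ((-0.35802745819091797, 0.6505489349365234), (35.64619827270508, 17.577768325805664), 89.45343017578125)
base ((-0.00231170654296875, -0.241607666015625), (109.97744750976562, 259.4910583496094), 0.0016389944357797503)
pot -92 1062 126.80274672786396 ((-0.4794345796108246, -91.56787872314453), 20.026212692260742)
pot 92 1720 126.91165551728383 ((-2.7655415534973145, 92.79457092285156), 19.900880813598633)
bar 1828 213.16404979569222 113.17091639281566
(array([-0.015, -0.201,  1.588]), np.float64(0.0002), array([  0.6,  -3.5,   7.7, 101.1,   0.4,  85.5]), np.float64(95.2))
```

View pics/w10.png

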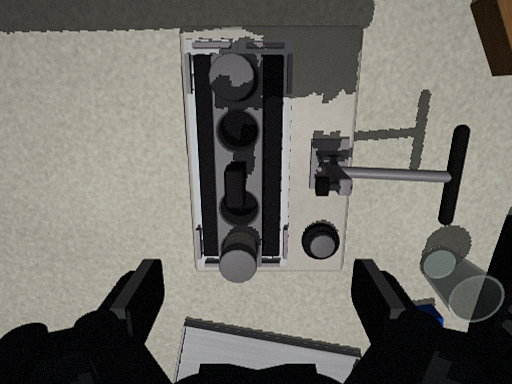

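The clamp is fully open (bar at 455,175), the button is out (320,242), both pots are seated, and the handle is at (235,185). I'm gripping the handle.

Call:
servo_tool:
  rows:
    - {"offset":[-0.01,-0.2,0.3],"yaw":0,"claw":0.3}
    - {"offset":[-0.01,-0.2,0.8],"yaw":0,"claw":0.3}
    - {"offset":[-0.01,-0.2,0.9],"yaw":0,"claw":0.3}

```text
time: 40.0
ee_pos: [0.4559, 0.0051, 0.2148]
tcp_rot: [-179.8, -0.4, 95.2]
wrist_force: [0.5, -0.6, 0.3]
opening: 0.0596
grasp_force: 0.0
```

Call:
servo_tool:
  rows:
    - {"offset":[0,0,0.35],"yaw":0,"claw":0.3}
    - {"offset":[0,0,0.69],"yaw":0,"claw":0.3}
    - {"offset":[0,0,0.69],"yaw":0,"claw":0.3}
    - {"offset":[0,0,0.69],"yaw":0,"claw":0.6}
    - {"offset":[0,0,0.69],"yaw":0,"claw":1}
    - {"offset":[0,0,0.69],"yaw":0,"claw":1}
    - {"offset":[0,0,0.69],"yaw":0,"claw":1}
    - {"offset":[0,0,0.69],"yaw":0,"claw":1}
    - {"offset":[0,0,0.69],"yaw":0,"claw":1}
  squeeze: 80

```text
time: 41.12
ee_pos: [0.457, 0.0055, 0.1506]
tcp_rot: [179.8, -0.4, 95.2]
wrist_force: [-2.4, -0.6, 6.7]
opening: 0.0168
grasp_force: 78.6
```

Call:
servo_tool:
  rows:
    - {"offset":[0,0,-0.1],"yaw":0,"claw":1}
    - {"offset":[0,0,-0.2],"yaw":0,"claw":1}
    - {"offset":[0,0,-0.3],"yaw":0,"claw":1}
    - {"offset":[0,0,-0.3],"yaw":0,"claw":1}

```text
time: 41.62
ee_pos: [0.4568, 0.0052, 0.1798]
tcp_rot: [179.8, -0.4, 95.2]
wrist_force: [-0.2, 0.2, -6.2]
opening: 0.0169
grasp_force: 78.5
```

Call:
servo_tool:
  rows:
    - {"offset":[0,0,-0.2],"yaw":0,"claw":1}
    - {"offset":[0,0,-0.5],"yaw":0,"claw":1}
    - {"offset":[0,0,-0.8],"yaw":0,"claw":1}
    - {"offset":[-0.3,0,-1],"yaw":0,"claw":1}
    - {"offset":[-0.6,0,-1],"yaw":0,"claw":1}
    - {"offset":[-0.9,0.05,-1],"yaw":0,"claw":1}

```text
time: 42.38
ee_pos: [0.4695, -0.0855, 0.2783]
tcp_rot: [179.9, -0.4, 95.2]
wrist_force: [0.8, -0.2, -6.4]
opening: 0.0167
grasp_force: 78.9
```

Call:
servo_tool:
  rows:
    - {"offset":[-0.3,0.05,0],"yaw":0,"claw":1}
    - {"offset":[-0.6,0.1,0],"yaw":0,"claw":1}
    - {"offset":[-0.9,0.1,0],"yaw":0,"claw":1}

```text
time: 42.75
ee_pos: [0.4877, -0.1744, 0.277]
tcp_rot: [179.9, -0.4, 95.2]
wrist_force: [0.1, 0.4, -6.8]
opening: 0.0168
grasp_force: 78.9
```

Call:
servo_tool:
  rows:
    - {"offset":[-0.3,0.05,0],"yaw":0,"claw":1}
    - {"offset":[-0.6,0.1,0],"yaw":0,"claw":1}
    - {"offset":[-0.9,0.1,0],"yaw":0,"claw":1}

```text
time: 43.12
ee_pos: [0.5058, -0.2631, 0.2763]
tcp_rot: [179.9, -0.4, 95.2]
wrist_force: [-0.2, 0.5, -5.6]
opening: 0.0167
grasp_force: 78.9
```

Call:
servo_tool:
  rows:
    - {"offset":[-0.3,0.05,0],"yaw":0.03,"claw":1}
    - {"offset":[-0.6,0.06,0],"yaw":0.08,"claw":1}
    - {"offset":[-0.88,0.06,0],"yaw":0.13,"claw":1}
    - {"offset":[-0.88,0.06,0],"yaw":0.185,"claw":1}
    - {"offset":[-0.88,0.06,0],"yaw":0.24,"claw":1}
    - {"offset":[-0.88,0.06,0],"yaw":0.295,"claw":1}
    - {"offset":[-0.88,0.06,0],"yaw":0.35,"claw":1}
    - {"offset":[-0.88,0.06,0],"yaw":0.405,"claw":1}
    - {"offset":[-0.88,0.06,0],"yaw":0.46,"claw":1}
    - {"offset":[-0.88,0.06,0],"yaw":0.515,"claw":1}
    - {"offset":[-0.88,0.06,0],"yaw":0.569,"claw":1}
    - {"offset":[-0.88,0.06,0],"yaw":0.569,"claw":1}

```text
time: 44.62
ee_pos: [0.5195, -0.3492, 0.2758]
tcp_rot: [-179.6, 0.0, -7.2]
wrist_force: [0.4, -1.0, -6.4]
opening: 0.0171
grasp_force: 79.1
```

Run:
```python
from h import *
o=get_obs();print(o['ee_pos'],o['tcp_rot'],o['opening'],o['time'])
a,d,i,M=cam("wrist");W=cloud(d,i,M);P=W.reshape(-1,3);P=P[np.isfinite(P[:,2])]
t=np.radians(-7.3);u=np.array([np.cos(t),np.sin(t)]);v=np.array([-u[1],u[0]]);c=np.array([.5208,-.3502])
A=(P[:,:2]-c)@u*1000;B=(P[:,:2]-c)@v*1000;z=P[:,2]*1000
m=(z>10)&(z<24)&(abs(A)<165)&(abs(B)<95)
print('rim',m.sum(),np.percentile(A[m],[1,99]),np.percentile(B[m],[.5,99.5]),cv2.minAreaRect(np.stack([A[m],B[m]],1).astype(np.float32)))
print(go([*c,.15],-7.3))
```

```text
[ 0.51949786 -0.34920674  0.27578724] [-1.79561065e+02  4.45927958e-02 -7.18029627e+00] 0.017096299649502402 44.625Traceback (most recent call last):
  File "<stdin>", line 7, in <module>
    return _quantile_unchecked(
        a, q, axis, out, overwrite_input, method, keepdims, weights)
    return _ureduce(a,
                    func=_quantile_ureduce_func,
    ...<5 lines>...
                    overwrite_input=overwrite_input,
                    method=method)
    r = func(a, **kwargs)
    result = _quantile(arr,
                       quantiles=q,
    ...<2 lines>...
                       out=out,
                       weights=wgt)
    slices_having_nans = np.isnan(arr[-1, ...])
                                  ~~~^^^^^^^^^
IndexError: index -1 is out of bounds for axis 0 with size 0
```

```bash
python3 -c "
from h import *
print(go([.5208,-.3502,.115],-7.3))"
```

```text
(array([0.015, 0.02 , 1.609]), np.float64(0.0015), array([-34.1,  16.9,  26.3,  99.7,   0.4, 153. ]), np.float64(-7.0))
```

Call:
servo_tool:
  rows:
    - {"offset":[0.01,0.01,0.3],"yaw":0,"claw":1}
    - {"offset":[0.01,0.01,0.6],"yaw":0,"claw":1}
    - {"offset":[0.01,0.01,0.9],"yaw":0,"claw":1}

```text
time: 45.05
ee_pos: [0.5204, -0.3496, 0.1852]
tcp_rot: [-179.6, 0.0, -7.0]
wrist_force: [0.0, 0.1, -5.2]
opening: 0.0167
grasp_force: 79.1
```

Call:
servo_tool:
  rows:
    - {"offset":[0,0,0.25],"yaw":0,"claw":1}
    - {"offset":[0,0,0.5],"yaw":0,"claw":1}
    - {"offset":[0,0,0.65],"yaw":0,"claw":1}
    - {"offset":[0,0,0.7],"yaw":0,"claw":1}
    - {"offset":[0,0,0.7],"yaw":0,"claw":1}
    - {"offset":[0,0,0.7],"yaw":0,"claw":1}

```text
time: 45.8
ee_pos: [0.5209, -0.3494, 0.1176]
tcp_rot: [-179.6, -0.1, -7.2]
wrist_force: [0.4, -0.0, -5.8]
opening: 0.0166
grasp_force: 79.1
```

Call:
servo_tool:
  rows:
    - {"offset":[0,0,0.03],"yaw":0,"claw":1}
    - {"offset":[0,0,0.06],"yaw":0,"claw":1}
    - {"offset":[0,0,0.06],"yaw":0,"claw":1}

```text
time: 46.18
ee_pos: [0.5204, -0.349, 0.11]
tcp_rot: [-179.6, 0.0, -7.2]
wrist_force: [-0.2, -0.4, -5.7]
opening: 0.0166
grasp_force: 79.1
```

Call:
servo_tool:
  rows:
    - {"offset":[0,0,0.02],"yaw":0,"claw":1}
    - {"offset":[0,0,0.03],"yaw":0,"claw":1}
    - {"offset":[0,0,0.03],"yaw":0,"claw":1}

```text
time: 46.55
ee_pos: [0.5206, -0.3491, 0.1077]
tcp_rot: [-179.6, -0.0, -7.2]
wrist_force: [-1.1, 0.3, -3.9]
opening: 0.0169
grasp_force: 79.4
```

Call:
servo_tool:
  rows:
    - {"offset":[0,0,0.01],"yaw":0,"claw":1}
    - {"offset":[0,0,0.02],"yaw":0,"claw":1}
    - {"offset":[0,0,0.02],"yaw":0,"claw":1}

```text
time: 46.92
ee_pos: [0.5205, -0.349, 0.107]
tcp_rot: [-179.6, -0.1, -7.2]
wrist_force: [-6.1, 5.0, 6.7]
opening: 0.0169
grasp_force: 80.9
```

Contact made. I'm releasing, rising and checking.

Call:
servo_tool:
  rows:
    - {"offset":[0,0,0],"yaw":0,"claw":0.6}
    - {"offset":[0,0,0],"yaw":0,"claw":0.3}
    - {"offset":[0,0,0],"yaw":0,"claw":0.3}
    - {"offset":[0,0,0],"yaw":0,"claw":0.3}
    - {"offset":[0,0,-0.2],"yaw":0,"claw":0.3}
    - {"offset":[0,0,-0.6],"yaw":0,"claw":0.3}
    - {"offset":[0,0,-1],"yaw":0,"claw":0.3}

```text
time: 47.8
ee_pos: [0.5203, -0.3497, 0.2063]
tcp_rot: [-179.6, 0.0, -7.2]
wrist_force: [1.1, -0.0, 0.0]
opening: 0.0599
grasp_force: 0.0
```

Call:
servo_tool:
  rows:
    - {"offset":[0,0,-0.5],"yaw":0,"claw":0.3}
    - {"offset":[0,0,-1],"yaw":0,"claw":0.3}
    - {"offset":[0,0,-1],"yaw":0,"claw":0}
    - {"offset":[0,0,-1],"yaw":0,"claw":0}

```text
time: 48.3
ee_pos: [0.5205, -0.3506, 0.3048]
tcp_rot: [-179.6, 0.0, -7.2]
wrist_force: [-0.2, -0.0, -0.8]
opening: 0.0854
grasp_force: 0.0
```

Run:
```python
from h import *
o=get_obs();print(o['ee_pos'],o['tcp_rot'],o['opening'],o['time'])
a,d,i,M=cam("wrist");cv2.imwrite("pics/w11.png",a[:,:,::-1]);W=cloud(d,i,M);P=W.reshape(-1,3);P=P[np.isfinite(P[:,2])]
t=np.radians(-7.3);u=np.array([np.cos(t),np.sin(t)]);v=np.array([-u[1],u[0]]);c=np.array([.5208,-.3502])
A=(P[:,:2]-c)@u*1000;B=(P[:,:2]-c)@v*1000;z=P[:,2]*1000
R2=lambda m:cv2.minAreaRect(np.stack([A[m],B[m]],1).astype(np.float32))
print('rim',R2((z>14)&(z<24)&(abs(A)<165)&(abs(B)<95)&~((abs(A)<122)&(abs(B)<55))))
print('block',R2((abs(z-43)<4)&(abs(A)<130)&(abs(B)<40)))
print('handle',R2((abs(z-113)<6)&(abs(A)<30)&(abs(B)<30)))
for s in(-92,92):
    m=(abs(z-83)<6)&(abs(A-s)<35)&(abs(B)<40);print('pot',m.sum(),np.median(z[m]),cv2.minEnclosingCircle(np.stack([A[m],B[m]],1).astype(np.float32)))
for lo in(-115,70):
  for s in(-1,1):
    m=(abs(A-lo-22)<20)&(abs(B*1-s*36)<8)&(z>5)&(z<25);print('flange z',np.median(z[m]))
```

```text
[ 0.52045626 -0.35060603  0.30479243] [-1.79577559e+02  1.38650032e-02 -7.24562095e+00] 0.08535356841000825 48.3
rim ((-0.1828765869140625, -0.0067596435546875), (145.75009155273438, 284.931396484375), 89.95439147949219)
block ((-1.5844879150390625, 2.1296443939208984), (230.7808380126953, 50.053009033203125), 0.02602081559598446)
handle ((-0.5007381439208984, 2.4007129669189453), (35.1666145324707, 17.05136489868164), 0.3865405023097992)
pot 870 82.8876351756771 ((-93.04888916015625, 2.1434578895568848), 19.8813533782959)
pot 1330 82.95072743110859 ((90.6324691772461, 2.4657557010650635), 19.859445571899414)
flange z 13.110004469036262
flange z 13.051661107510604
flange z 13.033728270686717
flange z 13.118135029284243
```

View pics/w11.png

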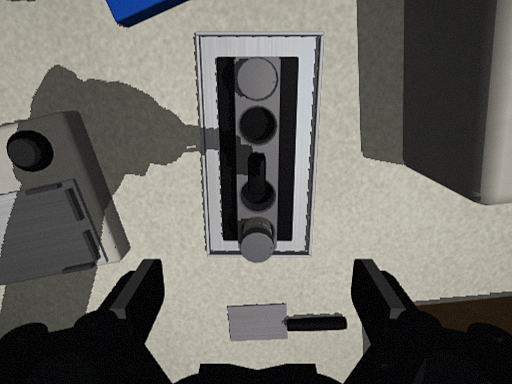

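The carrier stands flat within about 2 mm of the tray's middle, and both pots are seated (caps at (258,78) and (257,242)). I'm handing it in.

```bash
python3 -c "
from workcell import *
print(job_done())"
```

```text
the job is handed in; nothing more can be done
None
```

The job is handed in at about 48 s of the 210 s allowed: the carrier is flat in the middle of its tray with both pots seated, the button went fully down while the carrier was clamped, the clamp is back at its stop, and no bystander was touched as far as I could see.

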